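# Tuck the slide plate under the warmer's drip leaf and hold it down

### The arm

A 6-joint arm with a two-finger parallel gripper is mounted at the origin on a cart in front of the work surface, level with it; the furniture and walls round the work are solid. World frame = base frame: x ahead of the robot, y to its left, z up, the work surface at z = 0. Lengths are in m, angles in rad, forces in N, time in s.
With the tool pointing down it reaches from about 0.35 to 0.775 m from the base axis. Payload 5.5 kg.
Tool frame: the origin (TCP) lies at the very end of the fingers, on their centre line; the grasp point (between the pads) lies 19 mm behind it (ctrl.grasp_offset is the distance from the TCP to the grasp point, in m); x points along the fingers, y is the direction in which the jaws open and shut, and the axes are right-handed (so a half turn about x gives the same grasp; the last joint's range is limited). The gripper opens to 85 mm and grips with 20 to 120 N. Pads are 22 mm wide; open, the fingers measure 114 mm over their backs; the gripper's body (76 mm by 85 mm) begins 54 mm behind the grasp point. The pads swing forward as they close: fully open they stand 13 mm farther back than shut.
Start: joints at [1.06, 0.313, 0.046, 1.304, 0, 1.431], TCP at [0.208, 0.536, 0.231] pointing down, gripper open.
Joint ranges: [-2.76, 2.76], [-0.86, 1.69], [-1.03, 1.26], [-2.2, 2.34], [-1.47, 1.5], [-3.14, 3.14]. Speed limits (rad/s): [2.57, 2.57, 3.14, 3.14, 3.14, 3.14].

### API

Orientations are given as a unit quaternion [x, y, z, w].
In Python, from plant import ctrl, eyes, finish_job, search_frame, cut_out, spot_point gives the robot as it stands.
- The arm moves only by the tool drive_tool, never from a script. Its argument "plan" is a list of rows, each a list of 7 numbers: the opening, from 0 (shut) to 1 (fully open), then the shift along the tool's x, y, z each as a share of 0.1 m, from -1 to 1, then the turn, a rotation vector about the tool's x, y, z each as a share of 2 rad, from -1 to 1. In form: [[claw, dx, dy, dz, ax, ay, az], ...]. A call has 1 to 5 rows; each row is the pose to reach, as a shift and turn from the pose commanded when the call began, along the tool's axes at that moment; what a row does not reach only later rows make up. A row lasts 1/8 s, in which the tool goes at most 62.5 mm and 10.7 degrees, less where a joint would pass 70% of its speed; a pose out of reach is approached as far as the arm can. A call with a number of a shift or a turn outside -1 to 1 is refused whole. A call with a gripper value outside its range is refused whole. The fingers move at their own pace and stop on an object; the grip force is fixed at half the most. Time passes only in rows, so rows that repeat a pose let the fingers close. It gives the time, the measured TCP pose, the force and the opening at its end, in the units of the state.
- ctrl.sense(): the state, without advancing time (a new reading comes with each control period).
- eyes.capture(name): name is "side" or "top"; returns a dict with "pixels" (400x640x3 uint8, red, green, blue), "range_z" (400x640 float32, m along the optical axis (not along the pixel's ray), 0 where there is no reading), "fx", "fy", "cx", "cy" (pixels), "camera_from_world" (4x4, takes a point from world to camera coordinates). Camera axes: x right, y up, looking along -z (the intrinsics and any distortion apply to the point x, -y, -z); pixel columns grow to the right and rows downward; lengths in m; the calibration is good to about 2 mm. A picture is of the moment at which its call begins.
- finish_job(): hands the job in, once; it reports no verdict.
Trained networks look in a picture, given as the dict that the camera call returned (one of the last four; its "shot" number tells which), for a name from the list of things; names that differ only in an ending like _2 or _b are one class to them, and where a whole thing is asked for, a point or a joint stands for the part that bears it (a point fixed in the world has none). Each returns a list of dicts, best first, with "confidence" (0 to 1); they miss things now and then, are a little off and sometimes report something else, mostly with a low value. They report only what shows in the picture. A call takes as long as a camera call.
- search_frame(query, picture): "bbox" ([left, top, right, bottom] in pixels, round what is visible of it).
- cut_out(query, picture): "pixels" (400x640 bool, what is visible of it) and "bbox" ([left, top, right, bottom] in pixels, round what is visible of it).
- spot_point(query, picture): "location" ([column, row] in pixels: a listed point, or the origin of a listed thing).
The state is a dict: "time": time; "joint_positions": joint angles; "qd": joint speeds; "joint_torque": joint torques, N m; "position": TCP position; "tool_rot": TCP orientation; "ft_force": force on the tool from outside, world axes, zero at the start; "moment": the same for the moment, N m; "width": opening from 0.0 (shut) to 1.0 (fully open).
Only numpy, scipy, OpenCV 4.12 (cv2) and the standard library are available. Lean on these libraries where they do the work, as an engineer would, in place of code of your own. Each camera call takes 0.05 s, during which the arm holds its last target.

### The job

The slide plate has to go on the left half of the slide warmer, where the open jar of stain now stands: first slide the jar sideways along the warmer's bed to the engraved ring on the right half, upright and without lifting it off the bed, because it is full. Then take the slide plate by its handle, bring it over the bed and push its thin back edge under the hinged drip leaf, centred and square between the corner marks and right back against the stop, without raising the leaf any further than the plate's own thickness needs, so that drips run off the leaf onto the plate. Finish holding the plate by its handle, pressed down flat on the bed with a firm push, leaf lying on it, and leave everything else where it is.

Things in the scene. Friction and masses are not known exactly. Their poses are not given: they have to be found in the camera images.
- warmer: slide warmer, a low fixed white box, 220 mm deep (its x) x 310 mm wide (its y); origin at the centre of its underside, x away from the robot, y left, z up. Flat aluminium bed 30 mm above the cabinet top, x = -106 to +64 mm; control rail behind it, x = 80 to 110 mm, 52 mm high (its knob 61). The drip leaf laps the back of the bed at y = 5 to 135 mm. Corner marks round the plate's place
- bed: the warmer's flat aluminium bed, 176 x 296 mm, its top 30 mm above the cabinet top; origin at its underside, 8 mm below its top; axes as the warmer. Its top is rigid; nothing springs under it
- park_mark (a point): centre of the engraved ring (80 mm across) on the right half of the warmer's bed, at bed height; at x -30, y -85, z 30 mm in the warmer's frame
- home_mark (a point): where the middle of the plate's back edge (its underside) lies when the plate is home: on the bed at the foot of the stop, under the leaf; at x 64, y 70, z 30 mm in the warmer's frame. The stop is a ledge 4.5 mm above the bed, square to the warmer's x
- leaf_front (a point): middle of the line where the steel drip leaf's flat underside meets its turned-up lip; leaf 130 mm wide, hinged 31 mm behind. At rest the line is about 0.5 mm above the bed, at x 40, y 70 mm in the warmer's frame. From it the lip rises 9 mm forwards and 6 mm up: a mouth. An edge slid along the bed lifts the leaf by itself with under 5 N of push
- leaf (a joint): angle of the drip leaf: 0 resting on the bed, growing as its front rises; a 3 mm plate under it makes it about 0.08 rad. A weak spring and its weight keep it down. More than 0.2 rad (front edge raised 6 mm) counts as lifting it
- jar_middle (a point): middle (49 mm above its underside) of an open glass staining jar, 98 mm high: round body 56 mm across above a round foot 66 mm across and 14 mm high. About 0.22 kg. It starts on the left half of the warmer's bed
- plate_handle (a point): centre of the slide plate's black handle bar, 25 mm above the plate's underside. The bar is 12 mm thick along the plate's x, 50 mm long along its y, 18 mm high (16 to 34 mm above the underside), on two thin posts. The plate starts lying on the cabinet top to the right of the warmer, back edge (+x) away from the robot
- plate_back_edge (a point): middle of the slide plate's thin flat back edge, at its underside, 65 mm from the handle along +x; axes as plate_handle. The plate is 3 mm aluminium, about 0.16 kg, 120 x 120 mm. Front and sides have a rim 9 mm high, the last 40 mm before the back edge have none. Two glass slides are fixed on it
- small_bottle: small white reagent bottle, 44 mm wide, 90 mm high; bystander, origin under its centre
- dropper: small amber dropper bottle, 33 mm wide, 82 mm high; bystander, origin under its centre
- forceps: steel forceps, 126 mm long, lying flat; bystander, origin under their centre
- dish: small round culture dish, 60 mm wide, 12 mm high; bystander, origin under its centre
- cover_box: small square box, 34 x 34 x 17 mm; bystander, origin under its centre
- pen: marker pen, 132 mm long, 13 mm thick, lying; bystander, origin under its centre

How it is judged:
By the outcome, as a careful person would: the job done as asked, in the order asked, and still so for the second after the job is handed in, while the arm keeps its last pose, push and grip.
It also fails if it takes over 64 s, if anything falls off the work surface, if the arm or the gripper's body presses on something with over 40 N, if the wrist force passes 120 N, or if a joint passes its speed limit or range.

## Working session

There is one attempt and no reset: what is moved stays moved. The work goes in short steps, Python scripts to look and compute and a tool call to move; the robot and the scene stay as the last step left them, time stands still between calls to the robot, and variables do not carry over. Pictures are saved under pics/ and viewed, and the job is handed in when it is done.

Besides the shell and the picture viewer there is one more tool, called after ">>>" in YAML: its name, and indented under it one key for each argument. drive_tool: Moves the arm, as the interface text tells. Its arguments: {"type":"object","properties":{"plan":{"type":"array"}},"required":["plan"]}

```bash
ls; mkdir -p pics
cat > h.py <<'E'
from plant import ctrl, eyes, finish_job, search_frame, cut_out, spot_point
import numpy as np, cv2
from scipy.spatial.transform import Rotation as R
def ray(p,c,r):
    x=(c-p['cx'])/p['fx'];y=(r-p['cy'])/p['fy']
    T=np.linalg.inv(p['camera_from_world'])
    d=T[:3,:3]@np.array([x,-y,-1.]);return T[:3,3],d
def at_z(p,c,r,z):
    o,d=ray(p,c,r);t=(z-o[2])/d[2];return o+t*d
def at_depth(p,c,r):
    o,d=ray(p,c,r);return o+d*p['range_z'][int(round(r)),int(round(c))]
def proj(p,X):
    q=p['camera_from_world']@np.r_[X,1];return np.array([p['cx']+p['fx']*q[0]/-q[2],p['cy']+p['fy']*-q[1]/-q[2]])
def cloud(p):
    v,u=np.mgrid[0:400,0:640];z=p['range_z'];T=np.linalg.inv(p['camera_from_world'])
    P=np.stack([(u-p['cx'])/p['fx']*z,-(v-p['cy'])/p['fy']*z,-z],-1)
    return P@T[:3,:3].T+T[:3,3]
def save(p,n): cv2.imwrite('pics/'+n+'.png',p['pixels'][:,:,::-1])
E
python3 - <<'E'
from h import *
np.set_printoptions(precision=4,suppress=True)
for n in('side','top'):
    p=eyes.capture(n);save(p,n+'0')
    print(n,{k:v for k,v in p.items() if k not in('pixels','range_z')})
    for q in ['warmer','bed','park_mark','home_mark','leaf_front','jar_middle','plate_handle','plate_back_edge','small_bottle','dropper','forceps','dish','cover_box','pen']:
        for s in spot_point(q,p)[:2]:
            c,r=s['location'];print(q,round(s['confidence'],2),s['location'],at_depth(p,c,r) if 0<=r<399.4 and 0<=c<639.4 else '')
print(ctrl.sense(),ctrl.grasp_offset)
E
```

```text
pics
side {'fx': 410.52688189702616, 'fy': 410.52688189702616, 'cx': 316.47259251689064, 'cy': 197.68802699821674, 'camera_from_world': array([[ 0.9962, -0.0871,  0.003 , -0.5046],
       [ 0.053 ,  0.6332,  0.7722, -0.0591],
       [-0.0692, -0.7691,  0.6354, -1.1041],
       [ 0.    ,  0.    ,  0.    ,  1.    ]]), 'shot': 1}
warmer 0.74 [332.5, 167.1] [0.5681 0.1505 0.0336]
warmer 0.67 [315.2, 185.5] [0.5085 0.0659 0.0326]
bed 0.82 [314.4, 182.1] [0.5079 0.0857 0.0298]
bed 0.45 [314.3, 187.7] [0.5053 0.0583 0.0307]
park_mark 0.87 [309.3, 197.8] [0.4878 0.0127 0.0323]
home_mark 0.91 [340.2, 165.6] [0.5907 0.1465 0.0406]
leaf_front 0.89 [330.9, 165.3] [0.5642 0.1595 0.0342]
jar_middle 0.89 [311.5, 155.2] [0.5025 0.1203 0.1   ]
plate_handle 0.6 [294.8, 277.1] [ 0.4352 -0.2617  0.0328]
plate_back_edge 0.6 [323.3, 283.4] [ 0.4993 -0.2615  0.0039]
plate_back_edge 0.34 [248.6, 330.1] [ 0.3363 -0.3765  0.0167]
small_bottle 0.73 [389.5, 246.4] [ 0.6565 -0.2141  0.0618]
dropper 0.7 [372.1, 248.2] [ 0.6146 -0.2192  0.0648]
forceps 0.45 [293.6, 145.8] [0.4578 0.3326 0.0002]
forceps 0.4 [297.5,
[... 1133 characters left out ...]
-0.1557  0.0476]
forceps 0.62 [198.1, 211.0] [0.4662 0.3249 0.0012]
dish 0.96 [355.7, 255.0] [ 0.3484 -0.1207 -0.0023]
cover_box 0.55 [449.5, 260.9] [ 0.3349 -0.3744  0.0186]
pen 0.58 [396.6, 263.8] [ 0.3254 -0.2311  0.0127]
{'time': 1.5, 'joint_positions': array([1.0604, 0.3132, 0.0461, 1.3036, 0.    , 1.4312]), 'qd': array([-0.0008, -0.0007,  0.0015,  0.0009,  0.0002,  0.0006]), 'joint_torque': array([ -0.0011, -48.0469,  29.8799,   0.0007,  -0.0002,   0.    ]), 'position': array([0.2084, 0.536 , 0.2313]), 'tool_rot': array([ 0.1304,  0.695 , -0.1303,  0.695 ]), 'ft_force': array([ 0.4617, -0.2025,  0.0674]), 'moment': array([ 0.0352, -0.0411, -0.0162]), 'width': 1.0016386033619633} 0.0187
```

View pictures.

View pics/side0.png

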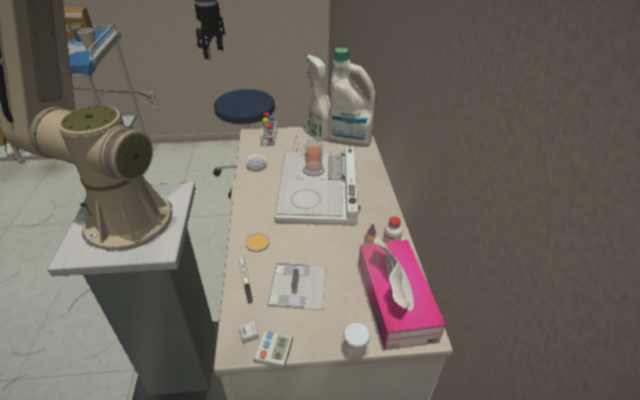

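View pics/top0.png

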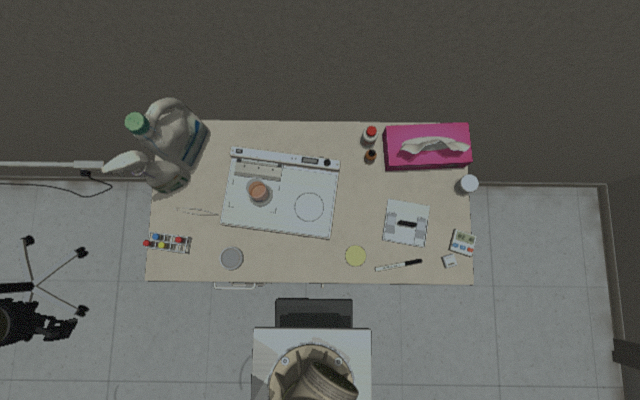

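Run:
```python
from h import *
import pickle
np.set_printoptions(precision=4,suppress=True)
ps={n:eyes.capture(n) for n in('top','side')}
pickle.dump(ps,open('ps0.pkl','wb'))
for n,p in ps.items():
    C=cloud(p);x,y,z=C[...,0],C[...,1],C[...,2]
    m=(z>0.015)&(z<0.075)&(x>0.36)&(x<0.68)&(y>-0.1)&(y<0.31)
    nl,lab,st,_=cv2.connectedComponentsWithStats(m.astype(np.uint8));i=1+np.argmax(st[1:,4]);mm=lab==i
    P=C[mm][:,:2].astype(np.float32);print(n,'rect',cv2.minAreaRect(P),len(P))
    b=m&(z>.024)&(z<.036); print('bedz',np.median(z[b]))
    A=np.c_[C[b][:,:2],np.ones(b.sum())];print(np.linalg.lstsq(A,C[b][:,2],rcond=None)[0])
    t=(x>.3)&(x<.6)&(abs(z)<.01)&(y<-.0)&(y>-.15);A=np.c_[C[t][:,:2],np.ones(t.sum())];print('table',np.linalg.lstsq(A,C[t][:,2],rcond=None)[0])
    j=(z>0.088)&(z<.115)&(x>.4)&(x<.58)&(y>.04)&(y<.22);print('jar top',C[j].mean(0),j.sum(),cv2.minEnclosingCircle(C[j][:,:2].astype(np.float32)))
    im=p['pixels'][:,:,::-1]
    r=(slice(135,250),slice(205,350)) if n=='top' else (slice(120,320),slice(225,375))
    s=5 if n=='top' else 3
    cv2.imwrite(f'pics/{n}_w.png',cv2.resize(im[r],None,fx=s,fy=s,interpolation=cv2.INTER_CUBIC))
    if n=='top': cv2.imwrite('pics/top_p.png',cv2.resize(im[190:280,335:480],None,fx=5,fy=5,interpolation=cv2.INTER_CUBIC))
```

```text
top rect ((0.5227206349372864, 0.09161543846130371), (0.3107050061225891, 0.23036988079547882), 83.03599548339844) 8357
bedz 0.029520381252487793
[0.0084 0.002  0.0253]
table [-0.0068 -0.0148  0.0014]
jar top [0.5114 0.1467 0.1002] 283 ((0.508538544178009, 0.14406099915504456), 0.026403037831187248)
side rect ((0.5213878750801086, 0.088350810110569), (0.3088150918483734, 0.22942909598350525), 82.98735809326172) 5136
bedz 0.031037301794464955
[0.0029 0.0075 0.029 ]
table [-0.0059 -0.0073  0.0035]
jar top [0.5093 0.1362 0.1034] 189 ((0.5102299451828003, 0.14555920660495758), 0.028666222468018532)
```

View pics/top_w.png

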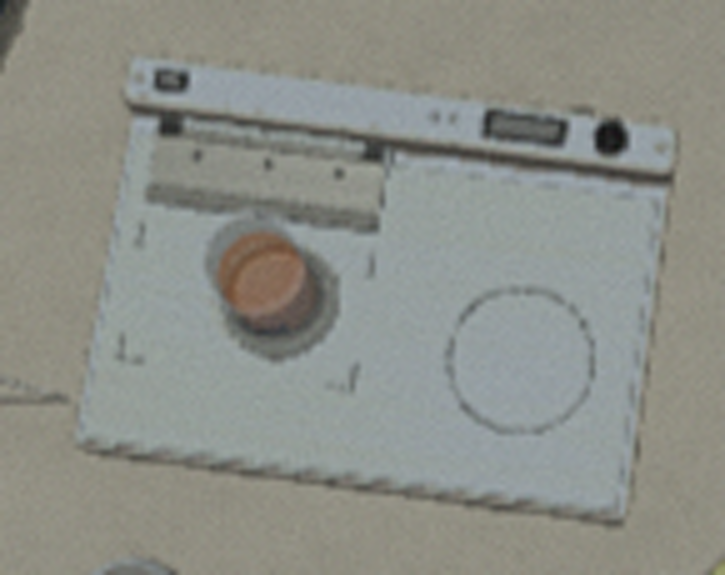

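View pics/top_p.png

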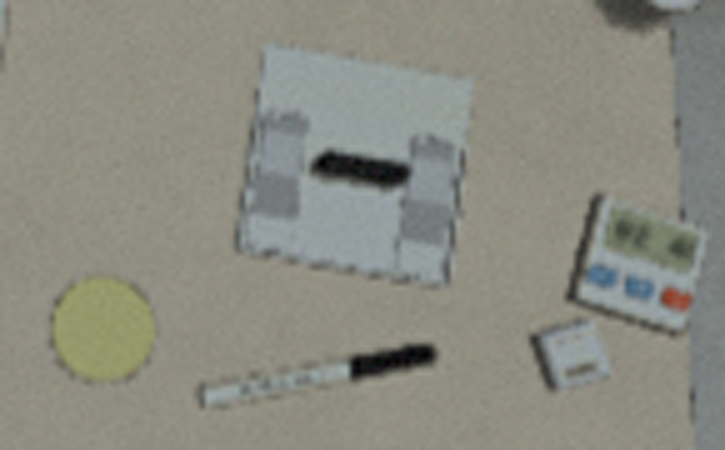

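View pics/side_w.png

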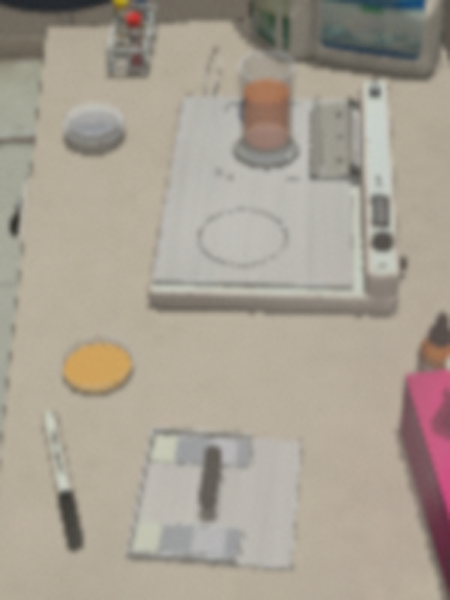

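```bash
cat >> h.py <<'E'
def rect(p,org,yaw,xr,yr,z,s):
    # image: up = +x local, left = +y local ; s px/mm, ranges mm
    c,sn=np.cos(yaw),np.sin(yaw)
    loc=np.array([[xr[1],yr[1]],[xr[1],yr[0]],[xr[0],yr[0]],[xr[0],yr[1]]])/1000.
    W=np.array([[org[0]+c*a-sn*b,org[1]+sn*a+c*b,z] for a,b in loc])
    src=np.float32([proj(p,w) for w in W])
    w,h=(yr[1]-yr[0])*s,(xr[1]-xr[0])*s
    dst=np.float32([[0,0],[w,0],[w,h],[0,h]])
    return cv2.warpPerspective(p['pixels'][:,:,::-1],cv2.getPerspectiveTransform(src,dst),(int(w),int(h)),flags=cv2.INTER_CUBIC)
E
python3 - <<'E'
from h import *
import pickle
ps=pickle.load(open('ps0.pkl','rb'))
for n,p in ps.items():
    im=rect(p,(0.5175,0.090),np.radians(-7),(-130,120),(-170,170),.03,2)
    for v in range(-100,101,50):
        cv2.line(im,(0,int((120-v)*2)),(8,int((120-v)*2)),(0,0,255),1)
    for v in range(-150,151,50):
        cv2.line(im,(int((170-v)*2),0),(int((170-v)*2),8),(0,0,255),1)
    for a,b in [(-106,148),(-106,-148),(64,-148),(64,148)]: cv2.circle(im,(int((170-b)*2),int((120-a)*2)),3,(0,0,255),1)
    cv2.circle(im,(510,300),80,(0,255,0),1)
    cv2.imwrite(f'pics/rw_{n}.png',im)
    im=rect(p,(0.4400,-0.265),np.radians(-8),(-100,100),(-100,100),.003,3)
    for a,b in [(65,60),(65,-60),(-55,-60),(-55,60)]: cv2.circle(im,(int((100-b)*3),int((100-a)*3)),3,(0,0,255),1)
    cv2.imwrite(f'pics/rp_{n}.png',im)
E
```

```text
(no output)
```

View pics/rw_top.png

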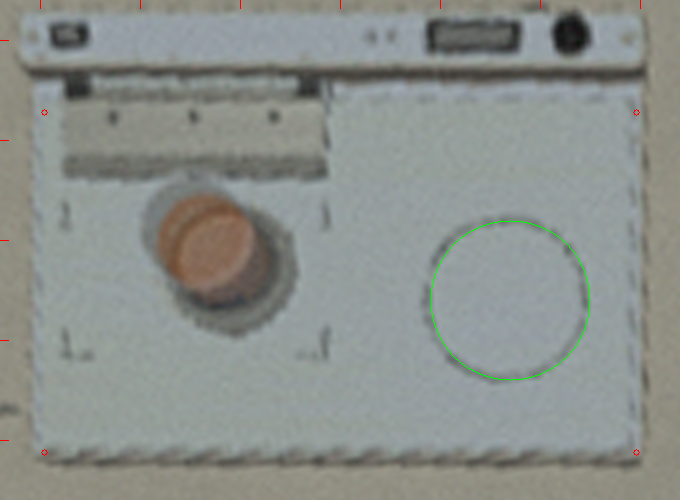

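View pics/rw_side.png

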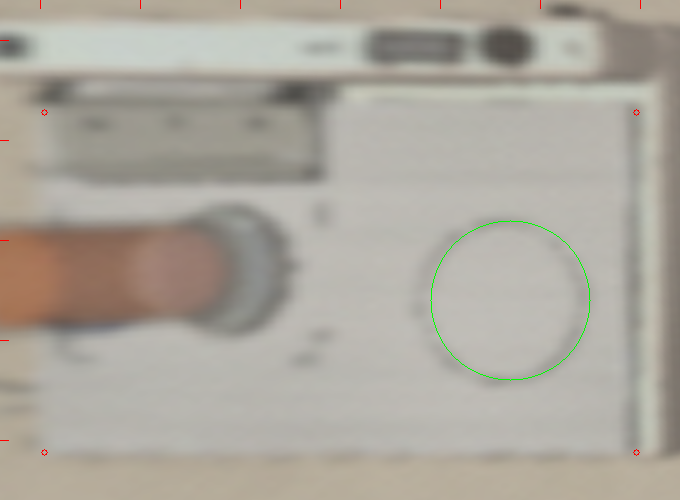

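View pics/rp_top.png

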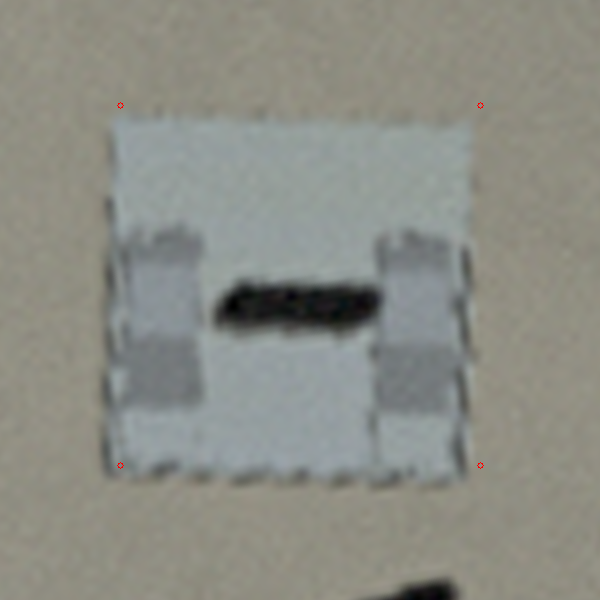

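View pics/rp_side.png

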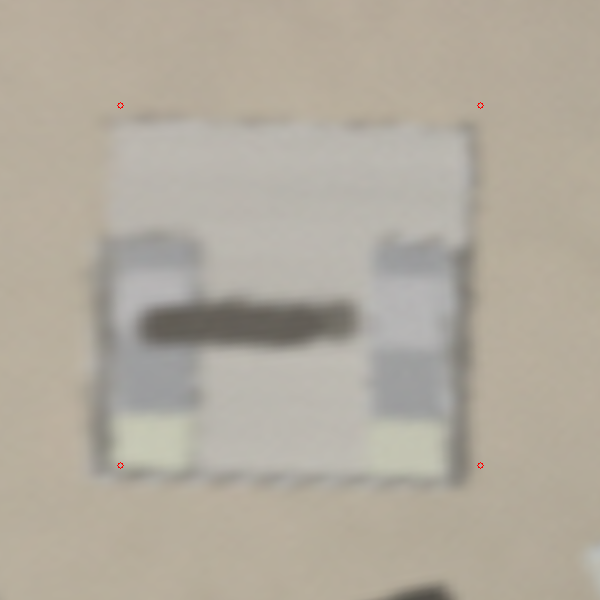

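```bash
cat >> h.py <<'E'
np.set_printoptions(precision=4,suppress=True)
def go(target,jawdeg=None,pos=None,q=None):
    s=ctrl.sense();pos=s['position'] if pos is None else np.array(pos);q=s['tool_rot'] if q is None else q
    M=R.from_quat(q).as_matrix()
    print('t',round(s['time'],2),'pos',pos,'w',round(s['width'],3),'F',s['ft_force'],'jaw',np.degrees(np.arctan2(M[1,1],M[0,1])),'x',M[:,0])
    d=M.T@(np.array(target)-pos);print('shift share',d/.1)
    if jawdeg is not None:
        a=np.radians(jawdeg);y=np.array([np.cos(a),np.sin(a),0]);x=np.array([0,0,-1.]);G=np.c_[x,y,np.cross(x,y)]
        print('rot share',R.from_matrix(M.T@G).as_rotvec()/2)
E
python3 - <<'E'
from h import *
go([.40,.145,.23],-9); go([.40,.145,.23],171)
print(ctrl.sense()['joint_positions'])
import pickle
ps=pickle.load(open('ps0.pkl','rb'));C=cloud(ps['top'])
for x in np.arange(.2,.75,.05):
    print(round(x,2),[round(float(C[(abs(C[...,0]-x)<.025)&(abs(C[...,1]-y)<.025)][:,2].max(initial=-1)),2) for y in np.arange(.45,-.4,-.05)])
E
```

```text
t 1.6 pos [0.2084 0.536  0.2313] w 1.0 F [-0.1801  0.3303 -0.1194] jaw 68.75416753099942 x [ 0.      0.0001 -1.    ]
shift share [ 0.0129 -2.9495  3.2027]
rot share [ 0.6785 -0.0001 -0.    ]
t 1.6 pos [0.2084 0.536  0.2313] w 1.0 F [-0.1801  0.3303 -0.1194] jaw 68.75416753099942 x [ 0.      0.0001 -1.    ]
shift share [ 0.0129 -2.9495  3.2027]
rot share [-0.8923  0.     -0.0001]
[1.0604 0.3132 0.0461 1.3036 0.     1.4312]
0.2 [0.35, -0.83, -0.83, -0.83, -0.83, -0.83, -0.83, -0.83, -0.83, -0.82, -0.83, -0.83, -0.83, -0.83, -0.83, -0.83, -0.83]
0.25 [0.0, 0.0, 0.0, 0.0, 0.0, 0.0, 0.0, 0.0, 0.0, 0.0, 0.0, 0.0, 0.0, 0.0, 0.0, 0.0, 0.0]
0.3 [0.0, 0.01, 0.0, 0.0, 0.03, 0.03, 0.01, 0.0, 0.0, 1.08, 0.0, 0.01, 0.01, 0.02, 0.02, 0.01, 0.02]
0.35 [0.07, 0.07, 0.07, 0.0, 0.03, 0.03, 0.01, 0.0, 0.01, 0.0, 0.0, 0.01, 0.01, 0.01, 0.02, 0.02, 0.02]
0.4 [0.07, 0.08, 0.07, 0.0, 0.01, 0.03, 0.03, 0.03, 0.03, 0.03, 0.03, 0.01, 0.01, 0.01, 0.01, 0.01, 0.01]
0.45 [0.0, 0.0, 0.01, 0.01, 0.03, 0.03, 0.04, 0.03, 0.03, 0.03, 0.03, 0.0, 0.0, 0.02, 0.04, 0.04, 0.01]
0.5 [0.26, 0.26, 0.01, 0.0, 0.03, 0.04, 0.13, 0.13, 0.03, 0.03, 0.04, 0.0, 0.0, 0.01, 0.01, 0.01, 0.01]
0.55 [0.27, 0.27, 0.14, 0.0, 0.03, 0.04, 0.13, 0.12, 0.03, 0.03, 0.03, 0.01, 0.01, 0.01, 0.01, 0.01, 0.01]
0.6 [0.0, 0.31, 0.31, 0.01, 0.05, 0.06, 0.06, 0.06, 0.06, 0.06, 0.07, 0.01, 0.08, 0.07, 0.13, 0.14, 0.12]
0.65 [0.0, 0.31, 0.31, 0.16, 0.06, 0.06, 0.06, 0.05, 0.05, 0.01, 0.0, 0.0, 0.09, 0.07, 0.12, 0.14, 0.13]
0.7 [-1.0, 0.18, 0.25, 0.13, 0.0, 0.0, 0.01, 0.0, 0.01, 0.0, 0.01, 0.01, 0.09, 0.07, 0.07, 0.07, 0.07]
```

>>> drive_tool:
  plan:
    - [1, 0, -0.25, 0.25, 0.09, 0, 0]
    - [1, 0, -0.5, 0.5, 0.18, 0, 0]
    - [1, 0, -0.75, 0.75, 0.27, 0, 0]
    - [1, 0, -1, 1, 0.36, 0, 0]
    - [1, 0, -1, 1, 0.45, 0, 0]

```text
time: 2.22
position: [0.266, 0.4047, 0.2316]
tool_rot: [0.422, 0.567, -0.422, 0.567]
ft_force: [-0.1, 0.6, -0.8]
width: 1.001
```

```bash
python3 -c "
from h import *
go([.40,.145,.20],-7)
print(ctrl.sense()['joint_positions'])"
```

```text
t 2.23 pos [0.266  0.4047 0.2316] w 1.001 F [-0.0843  0.5527 -0.7799] jaw 16.688262091784292 x [ 0.0003 -0.0002 -1.    ]
shift share [0.317  0.5381 2.8722]
rot share [ 0.2067  0.0001 -0.0001]
[ 0.8236  0.1376 -0.1786  1.2545 -0.0004  2.1031]
```

>>> drive_tool:
  plan:
    - [1, 0, 0.25, 0.5, 0.09, 0, 0]
    - [1, 0, 0.35, 1, 0.18, 0, 0]
    - [1, 0, 0.35, 1, 0.2067, 0, 0]

```text
time: 2.6
position: [0.3298, 0.3189, 0.2315]
tool_rot: [0.529, 0.469, -0.529, 0.469]
ft_force: [0.7, 0.7, -0.2]
width: 1.001
```

```bash
python3 -c "
from h import *
go([.40,.145,.20],-7)"
```

```text
t 2.6 pos [0.3298 0.3189 0.2315] w 1.001 F [ 0.6851  0.711  -0.2078] jaw -6.936065932896326 x [ 0.0004 -0.0004 -1.    ]
shift share [0.3155 0.9068 1.6417]
rot share [ 0.0006  0.0002 -0.0002]
```

>>> drive_tool:
  plan:
    - [1, 0, 0.4, 0.5, 0, 0, 0]
    - [1, 0.1, 0.9, 1, 0, 0, 0]

```text
time: 2.85
position: [0.4008, 0.2193, 0.2235]
tool_rot: [0.528, 0.471, -0.526, 0.472]
ft_force: [0.7, 0.5, -0.0]
width: 1.001
```

```bash
python3 -c "
from h import *
go([.509,.145,.20],-7)"
```

```text
t 2.85 pos [0.4008 0.2193 0.2235] w 1.001 F [ 0.7368  0.4902 -0.0078] jaw -6.349394385242913 x [ 0.0023  0.0009 -1.    ]
shift share [0.2373 1.1567 0.6188]
rot share [ 0.0057 -0.0006 -0.0011]
```

>>> drive_tool:
  plan:
    - [1, 0.1, 0.5, 0.5, 0, 0, 0]
    - [1, 0.2, 1, 0.6, 0, 0, 0]
    - [1, 0.2, 1, 0.6, 0, 0, 0]
    - [1, 0.2, 1, 0.6, 0, 0, 0]

```text
time: 3.35
position: [0.4921, 0.1488, 0.2024]
tool_rot: [-0.527, -0.471, 0.528, -0.47]
ft_force: [-0.3, 0.5, -0.7]
width: 1.002
```

Run:
```python
from h import *
go([.509,.145,.071],-7)
p=eyes.capture('top');save(p,'top1')
im=p['pixels'][:,:,::-1];cv2.imwrite('pics/t1.png',cv2.resize(im[135:250,205:350],None,fx=5,fy=5))
```

```text
t 3.35 pos [0.4921 0.1488 0.2024] w 1.002 F [-0.2552  0.4773 -0.6613] jaw -6.53414315398501 x [-0.0014  0.0001 -1.    ]
shift share [1.3136 0.1737 0.0185]
rot share [0.0041 0.     0.0007]
```

View pics/t1.png

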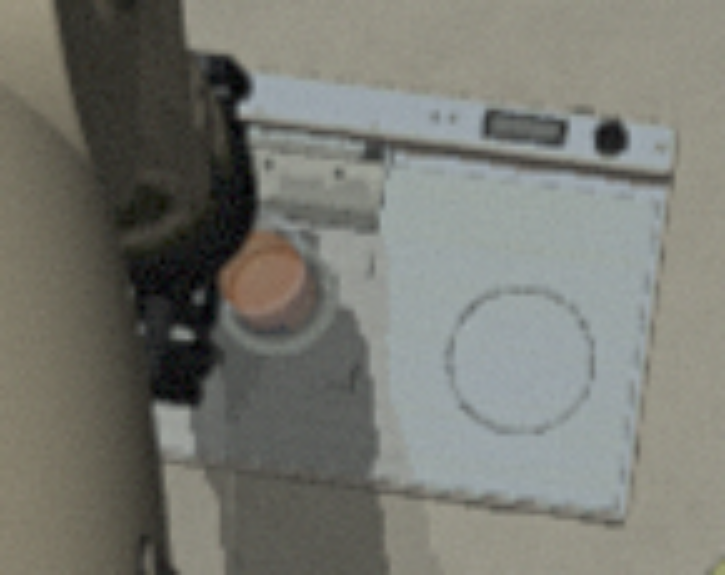

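>>> drive_tool:
  plan:
    - [1, 0, 0.17, 0.02, 0.004, 0, 0]
    - [1, 0.3, 0.17, 0.02, 0.004, 0, 0]
    - [1, 0.5, 0.17, 0.02, 0.004, 0, 0]
    - [1, 0.5, 0.17, 0.02, 0.004, 0, 0]

```text
time: 3.9
position: [0.5085, 0.1454, 0.1518]
tool_rot: [-0.529, -0.469, 0.53, -0.469]
ft_force: [-0.4, 0.4, 0.9]
width: 0.999
```

Run:
```python
from h import *
go([.509,.145,.071],-7)
p=eyes.capture('side');save(p,'s1')
im=p['pixels'][:,:,::-1];cv2.imwrite('pics/s1c.png',cv2.resize(im[60:240,240:400],None,fx=4,fy=4)[:600])
```

```text
t 3.9 pos [0.5085 0.1454 0.1518] w 0.999 F [-0.3876  0.3622  0.8653] jaw -6.90098305784412 x [-0.0021 -0.0003 -1.    ]
shift share [0.8078 0.0074 0.003 ]
rot share [0.0009 0.0003 0.001 ]
```

View pics/s1c.png

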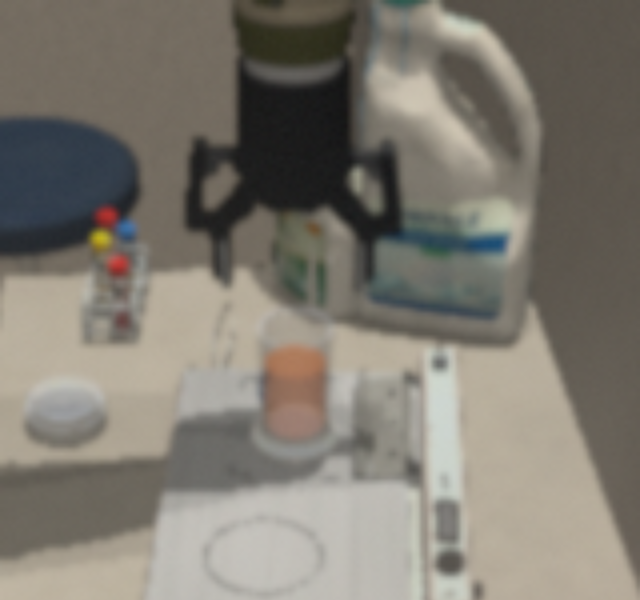

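>>> drive_tool:
  plan:
    - [1, 0.27, 0.01, 0, 0, 0, 0]
    - [1, 0.54, 0.01, 0, 0, 0, 0]
    - [1, 0.8, 0.01, 0, 0, 0, 0]
    - [1, 0.8, 0.01, 0, 0, 0, 0]

```text
time: 4.45
position: [0.5096, 0.1451, 0.0723]
tool_rot: [-0.529, -0.469, 0.53, -0.468]
ft_force: [-0.2, 0.2, 0.2]
width: 0.994
```

>>> drive_tool:
  plan:
    - [0.6, 0, 0, 0, 0, 0, 0]
    - [0.5, 0, 0, 0, 0, 0, 0]
    - [0.4, 0, 0, 0, 0, 0, 0]
    - [0.4, 0, 0, 0, 0, 0, 0]
    - [0.4, 0, 0, 0, 0, 0, 0]

```text
time: 5.08
position: [0.5115, 0.1452, 0.0748]
tool_rot: [0.53, 0.468, -0.528, 0.469]
ft_force: [-2.1, 1.0, 6.3]
width: 0.62
```

Run:
```python
from h import *
go([.4775,.0113,.0715],-7)
p=eyes.capture('side');save(p,'s2')
im=p['pixels'][:,:,::-1];cv2.imwrite('pics/s2c.png',cv2.resize(im[60:240,240:400],None,fx=4,fy=4)[:600])
```

```text
t 5.08 pos [0.5115 0.1452 0.0748] w 0.62 F [-2.0795  0.9507  6.2664] jaw -6.947081696235411 x [ 0.0033  0.0008 -1.    ]
shift share [ 0.031  -0.1761  1.3708]
rot share [ 0.0005 -0.0006 -0.0016]
```

View pics/s2c.png

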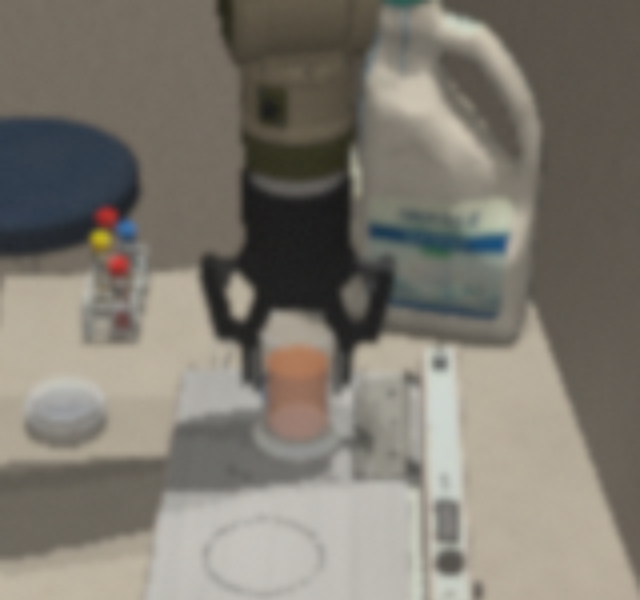

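>>> drive_tool:
  plan:
    - [0.4, 0, -0.01, 0.06, 0, 0, 0]
    - [0.4, 0, -0.03, 0.18, 0, 0, 0]
    - [0.4, 0, -0.05, 0.32, 0, 0, 0]
    - [0.4, 0, -0.06, 0.46, 0, 0, 0]
    - [0.4, 0, -0.07, 0.55, 0, 0, 0]

```text
time: 5.75
position: [0.499, 0.0916, 0.0749]
tool_rot: [0.531, 0.468, -0.527, 0.469]
ft_force: [1.7, 4.2, 6.1]
width: 0.62
```

Run:
```python
from h import *
go([.4775,.0113,.0748],-7)
```

```text
t 5.75 pos [0.499  0.0916 0.0749] w 0.62 F [1.6607 4.2268 6.0839] jaw -6.949557775328556 x [ 0.0055  0.0026 -1.    ]
shift share [-0.0022 -0.1158  0.8232]
rot share [ 0.0004 -0.0016 -0.0026]
```

>>> drive_tool:
  plan:
    - [0.4, 0, -0.01, 0.08, 0, 0, 0]
    - [0.4, 0, -0.04, 0.22, 0, 0, 0]
    - [0.4, 0, -0.07, 0.38, 0, 0, 0]
    - [0.4, 0, -0.09, 0.54, 0, 0, 0]
    - [0.4, 0, -0.1, 0.66, 0, 0, 0]

```text
time: 6.38
position: [0.481, 0.0271, 0.0749]
tool_rot: [0.531, 0.468, -0.527, 0.47]
ft_force: [1.2, 4.4, 7.2]
width: 0.622
```

>>> drive_tool:
  plan:
    - [0.4, 0, -0.01, 0.08, 0, 0, 0]
    - [0.4, 0, -0.01, 0.13, 0, 0, 0]
    - [0.4, 0, -0.01, 0.13, 0, 0, 0]

```text
time: 6.75
position: [0.4783, 0.0142, 0.0749]
tool_rot: [0.531, 0.468, -0.528, 0.47]
ft_force: [0.9, 3.5, 7.5]
width: 0.625
```

Run:
```python
from h import *
import pickle
go([.4775,.0113,.0748],-7)
ps={n:eyes.capture(n) for n in('top','side')}
for n,p in ps.items():
    cv2.imwrite(f'pics/rj_{n}.png',rect(p,(0.5177,0.092),np.radians(-7),(-130,120),(-170,170),.03,2))
```

```text
t 6.75 pos [0.4783 0.0142 0.0749] w 0.625 F [0.8998 3.5101 7.5425] jaw -6.966576052060102 x [ 0.0052  0.0013 -1.    ]
shift share [ 0.0005 -0.0049  0.0295]
rot share [ 0.0003 -0.0009 -0.0025]
```

View pics/rj_side.png

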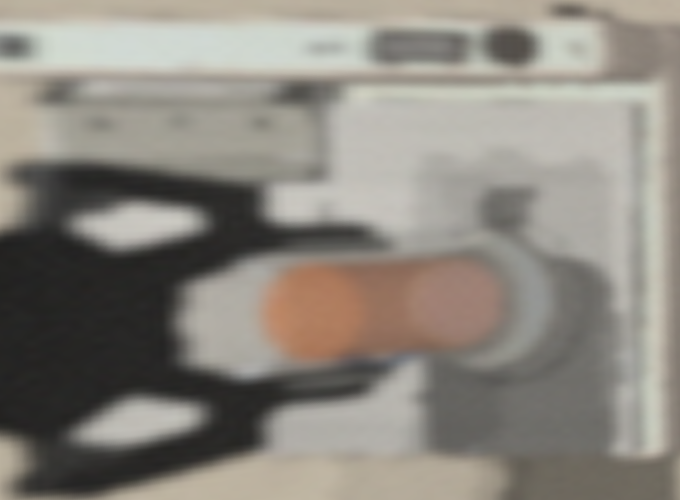

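View pics/rj_top.png

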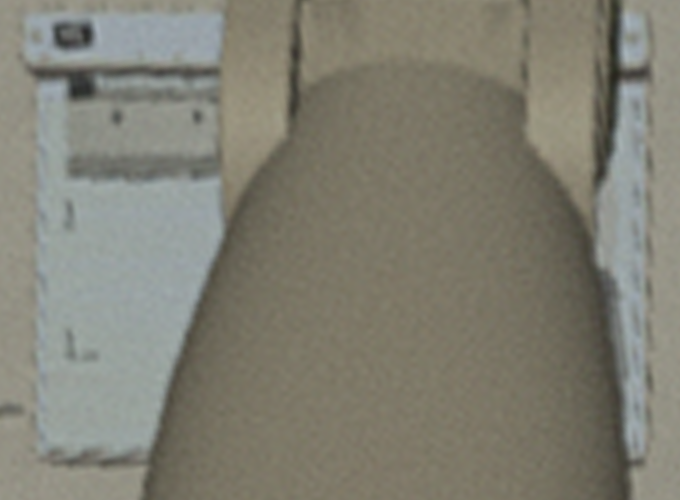

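Run:
```python
from h import *
p=eyes.capture('side')
im=p['pixels'][:,:,::-1];cv2.imwrite('pics/s3c.png',cv2.resize(im[100:240,260:370],None,fx=5,fy=5,interpolation=cv2.INTER_CUBIC)[:600])
C=cloud(p)
for r in range(186,200,2): print(r,[ '%.3f'%v for v in C[r,300:325:4,2]],C[r,310])
```

```text
186 ['0.089', '0.090', '0.091', '0.087', '0.082', '0.031', '0.032'] [ 0.4888 -0.0049  0.0868]
188 ['0.082', '0.085', '0.084', '0.081', '0.029', '0.032', '0.031'] [ 0.4884 -0.0094  0.0837]
190 ['0.075', '0.077', '0.077', '0.074', '0.031', '0.031', '0.029'] [ 0.4884 -0.0085  0.0763]
192 ['0.069', '0.071', '0.073', '0.067', '0.041', '0.030', '0.030'] [ 0.4881 -0.0122  0.0725]
194 ['0.060', '0.065', '0.063', '0.059', '0.045', '0.033', '0.032'] [ 0.4883 -0.0081  0.0624]
196 ['0.054', '0.056', '0.060', '0.054', '0.042', '0.031', '0.031'] [ 0.4883 -0.0083  0.0557]
198 ['0.048', '0.051', '0.052', '0.048', '0.040', '0.032', '0.032'] [ 0.4882 -0.0086  0.049 ]
```

View pics/s3c.png

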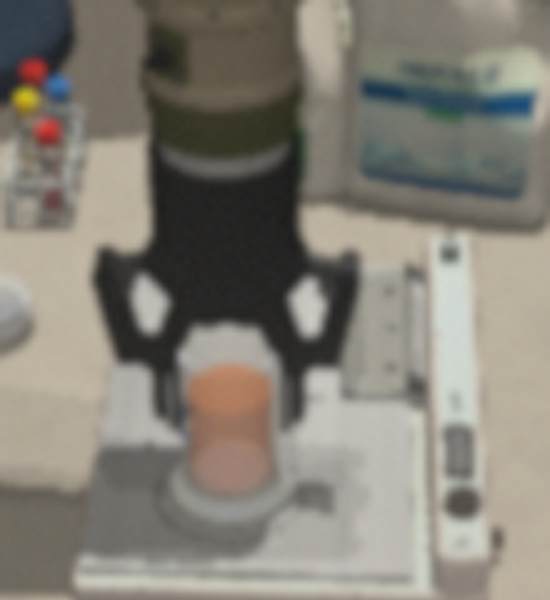

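Run:
```python
from h import *
p=eyes.capture('side')
C=cloud(p)
for r in range(196,214,1): print(r,p['pixels'][r,304:308].mean(0).round(),C[r,304:308,1:].mean(0),at_z(p,306,r,.03)[:2])
for s in spot_point('jar_middle',p)[:2]: print(s, at_z(p,*s['location'],.079))
for s in cut_out('jar_middle',p)[:1]:
    m=s['pixels'];print(s['bbox'],s['confidence'])
    b=s['bbox'];print(at_z(p,(b[0]+b[2])/2,b[3],.03))
```

```text
196 [158. 129. 117.] [-0.0094  0.0574] [0.4794 0.024 ]
197 [152. 127. 116.] [-0.0118  0.056 ] [0.4791 0.0197]
198 [139. 123. 114.] [-0.0102  0.0511] [0.4788 0.0153]
199 [132. 126. 119.] [-0.0086  0.0464] [0.4785 0.011 ]
200 [139. 138. 132.] [-0.0113  0.0451] [0.4783 0.0068]
201 [146. 148. 144.] [-0.2225  0.2186] [0.478  0.0025]
202 [149. 151. 149.] [-0.0143  0.0407] [ 0.4777 -0.0017]
203 [144. 145. 143.] [-0.0162  0.0388] [ 0.4774 -0.0059]
204 [131. 130. 126.] [-0.0175  0.0363] [ 0.4771 -0.0101]
205 [116. 114. 109.] [-0.0157  0.0313] [ 0.4768 -0.0143]
206 [112. 110. 106.] [-0.02    0.0314] [ 0.4766 -0.0184]
207 [112. 110. 105.] [-0.024   0.0314] [ 0.4763 -0.0225]
208 [108. 106. 102.] [-0.0296  0.0327] [ 0.476  -0.0266]
209 [110. 108. 104.] [-0.0307  0.0301] [ 0.4757 -0.0307]
210 [118. 116. 111.] [-0.0363  0.0315] [ 0.4755 -0.0347]
211 [140. 138. 133.] [-0.0408  0.0319] [ 0.4752 -0.0387]
212 [172. 170. 164.] [-0.0425  0.0299] [ 0.4749 -0.0427]
213 [179. 176. 170.] [-0.0489  0.032 ] [ 0.4746 -0.0467]
{'location': [305.9, 184.8], 'confidence': 0.83} [0.4789 0.0113 0.079 ]
{'location': [313.7, 182.4], 'confidence': 0.43} [0.5006 0.0201 0.079 ]
[289.2, 165.0, 318.9, 204.6] 0.97
[ 0.4717 -0.0122  0.03  ]
```

>>> drive_tool:
  plan:
    - [0.4, 0, 0, 0.03, 0, 0, 0]
    - [0.4, 0, -0.005, 0.06, 0, 0, 0]
    - [0.4, 0, -0.005, 0.06, 0, 0, 0]

```text
time: 7.42
position: [0.4773, 0.0087, 0.0749]
tool_rot: [0.531, 0.468, -0.527, 0.47]
ft_force: [1.2, 3.7, 7.5]
width: 0.62
```

Run:
```python
from h import *
go([.4775,.0113,.0748],-7)
p=eyes.capture('side')
C=cloud(p)
for r in range(200,212,1): print(r,p['pixels'][r,304:308].mean(0).round(),C[r,304:308,1:].mean(0),at_z(p,306,r,.03)[:2])
```

```text
t 7.42 pos [0.4773 0.0087 0.0749] w 0.62 F [1.2427 3.694  7.538 ] jaw -6.936186497277775 x [ 0.0055  0.0017 -1.    ]
shift share [ 0.0007 -0.0013 -0.0265]
rot share [ 0.0006 -0.0012 -0.0026]
200 [136. 127. 119.] [-0.0156  0.0488] [0.4783 0.0068]
201 [138. 135. 128.] [-0.0162  0.0458] [0.478  0.0025]
202 [146. 146. 140.] [-0.0173  0.0432] [ 0.4777 -0.0017]
203 [148. 150. 147.] [-0.0204  0.0423] [ 0.4774 -0.0059]
204 [145. 146. 144.] [-0.0216  0.0399] [ 0.4771 -0.0101]
205 [134. 133. 129.] [-0.0223  0.037 ] [ 0.4768 -0.0143]
206 [120. 118. 113.] [-0.0222  0.0334] [ 0.4766 -0.0184]
207 [112. 110. 105.] [-0.0223  0.0299] [ 0.4763 -0.0225]
208 [107. 106. 101.] [-0.028   0.0313] [ 0.476  -0.0266]
209 [112. 110. 105.] [-0.032   0.0313] [ 0.4757 -0.0307]
210 [115. 113. 109.] [-0.0354  0.0307] [ 0.4755 -0.0347]
211 [117. 115. 110.] [-0.039   0.0303] [ 0.4752 -0.0387]
```

>>> drive_tool:
  plan:
    - [0.4, -0.02, 0, -0.02, 0, 0, 0]
    - [0.75, -0.02, 0, -0.02, 0, 0, 0]
    - [1, -0.02, 0, -0.02, 0, 0, 0]
    - [1, -0.02, 0, -0.02, 0, 0, 0]
    - [1, -0.02, 0, -0.02, 0, 0, 0]

```text
time: 8.1
position: [0.4751, 0.0101, 0.0746]
tool_rot: [-0.529, -0.469, 0.529, -0.469]
ft_force: [-0.4, 0.3, -0.6]
width: 0.999
```

>>> drive_tool:
  plan:
    - [1, -0.25, 0, 0, 0, 0, 0]
    - [1, -0.6, 0, 0, 0, 0, 0]
    - [1, -0.95, 0, 0, 0, 0, 0]
    - [1, -1, 0, 0, 0, 0, 0]

```text
time: 8.6
position: [0.4769, 0.0099, 0.1771]
tool_rot: [0.53, 0.467, -0.528, 0.47]
ft_force: [-0.4, -0.4, -0.6]
width: 0.996
```

Run:
```python
from h import *
go([.4346,-.2599,.17],-9.2)
```

```text
t 8.6 pos [0.4769 0.0099 0.1771] w 0.996 F [-0.3697 -0.4159 -0.6388] jaw -6.959158046337094 x [ 0.0046 -0.0007 -1.    ]
shift share [ 0.0708 -0.0931  2.7294]
rot share [ 0.0196 -0.     -0.0023]
```

>>> drive_tool:
  plan:
    - [1, 0, 0, 0.4, 0, 0, 0]
    - [1, 0, 0, 0.9, 0, 0, 0]
    - [1, 0, 0, 1, 0, 0, 0]

```text
time: 8.98
position: [0.4623, -0.091, 0.1737]
tool_rot: [-0.53, -0.468, 0.53, -0.467]
ft_force: [-0.4, -0.6, -1.2]
width: 1.005
```

>>> drive_tool:
  plan:
    - [1, 0, -0.03, 0.5, 0.02, 0, 0]
    - [1, 0, -0.1, 1, 0.02, 0, 0]
    - [1, 0, -0.1, 1, 0.02, 0, 0]

```text
time: 9.35
position: [0.4403, -0.1891, 0.1738]
tool_rot: [-0.54, -0.457, 0.54, -0.456]
ft_force: [0.0, 0.7, 0.2]
width: 0.996
```

>>> drive_tool:
  plan:
    - [0.8, 0, 0, 0.4, 0, 0, 0]
    - [0.6, 0.1, 0, 0.7, 0, 0, 0]
    - [0.6, 0.2, 0, 0.7, 0, 0, 0]
    - [0.6, 0.2, 0, 0.7, 0, 0, 0]

```text
time: 9.85
position: [0.4292, -0.2541, 0.1533]
tool_rot: [0.539, 0.46, -0.538, 0.457]
ft_force: [0.0, -0.4, 0.5]
width: 0.598
```

Run:
```python
from h import *
import pickle
go([.4346,-.2599,.17],-9.2)
ps={n:eyes.capture(n) for n in('top','side')}
pickle.dump(ps,open('ps1.pkl','wb'))
for n,p in ps.items():
    cv2.imwrite(f'pics/rk_{n}.png',rect(p,(0.5177,0.092),np.radians(-7),(-130,120),(-170,170),.03,2))
p=ps['side']
cv2.imwrite('pics/s4.png',cv2.resize(p['pixels'][150:350,220:400,::-1],None,fx=3,fy=3,interpolation=cv2.INTER_CUBIC))
```

```text
t 9.85 pos [ 0.4292 -0.2541  0.1533] w 0.598 F [ 0.0197 -0.4066  0.4764] jaw -9.194342774882946 x [-0.0023  0.0029 -1.    ]
shift share [-0.1674  0.0622  0.0478]
rot share [ 0.     -0.0013  0.0014]
```

View pics/rk_top.png

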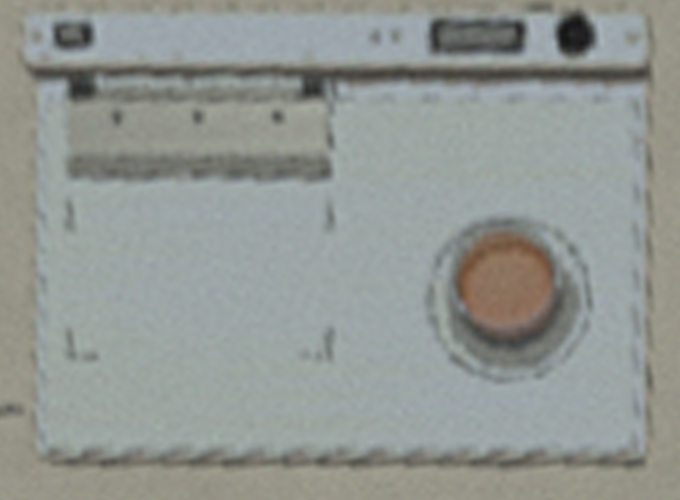

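View pics/rk_side.png

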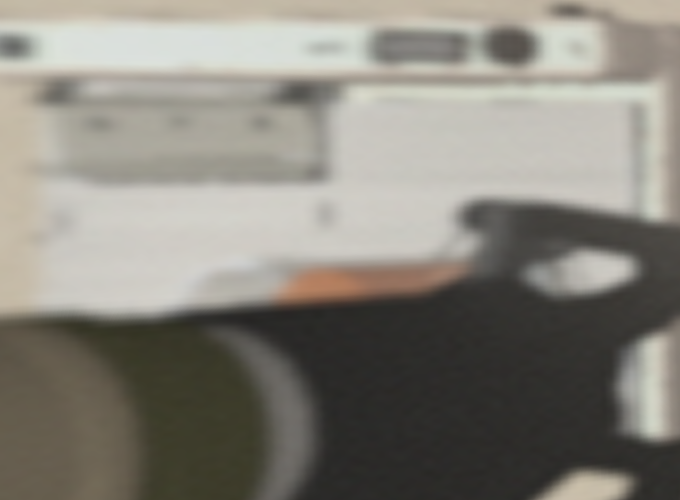

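View pics/s4.png

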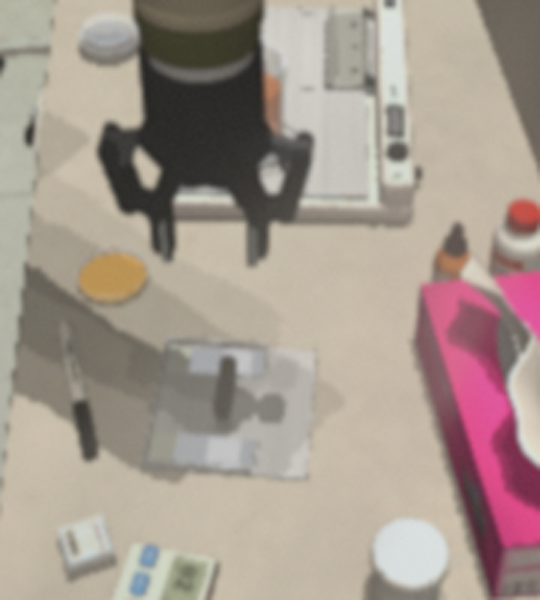

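Run:
```python
from h import *
import pickle
ps=pickle.load(open('ps0.pkl','rb'))
for n,p in ps.items():
    g=p['pixels'].astype(int).sum(2);C=cloud(p)
    q=proj(p,[.4346,-.2599,.03]);u,v=q.round().astype(int);print(n,q)
    sub=np.zeros_like(g,bool);sub[v-12:v+13,u-16:u+17]=g[v-12:v+13,u-16:u+17]<(200 if n=='top' else 330)
    ys,xs=np.nonzero(sub);c=xs.mean(),ys.mean();print(len(xs),c,at_z(p,*c,.027))
    cr=cv2.minAreaRect(np.c_[xs,ys].astype(np.float32));print(cr)
```

```text
top [407.5079 223.5415]
76 (np.float64(406.92105263157896), np.float64(223.35526315789474)) [ 0.4354 -0.259   0.027 ]
((406.93243408203125, 223.40541076660156), (18.08388900756836, 4.438772678375244), 9.462321281433105)
side [294.5256 277.3001]
89 (np.float64(294.7415730337079), np.float64(279.39325842696627)) [ 0.4348 -0.2634  0.027 ]
((294.8000183105469, 279.1000061035156), (4.589284896850586, 20.093626022338867), 7.125016689300537)
```

>>> drive_tool:
  plan:
    - [0.5, 0.1, 0.07, 0.055, 0, 0, 0]
    - [0.4, 0.5, 0.07, 0.055, 0, 0, 0]
    - [0.4, 0.95, 0.07, 0.055, 0, 0, 0]
    - [0.4, 0.95, 0.07, 0.055, 0, 0, 0]
    - [0.4, 0.95, 0.07, 0.055, 0, 0, 0]

```text
time: 10.58
position: [0.4366, -0.2632, 0.0608]
tool_rot: [0.539, 0.458, -0.538, 0.459]
ft_force: [0.7, 0.6, 0.4]
width: 0.4
```

Run:
```python
from h import *
go([.435,-.2605,.009],-9.2)
p=eyes.capture('side')
cv2.imwrite('pics/s5.png',cv2.resize(p['pixels'][220:330,240:360,::-1],None,fx=5,fy=5,interpolation=cv2.INTER_CUBIC))
```

```text
t 10.57 pos [ 0.4366 -0.2632  0.0608] w 0.4 F [0.7255 0.5768 0.3669] jaw -9.226528936133466 x [ 0.0009 -0.0006 -1.    ]
shift share [ 0.5175 -0.0209 -0.0241]
rot share [-0.0002  0.0002 -0.0005]
```

View pics/s5.png

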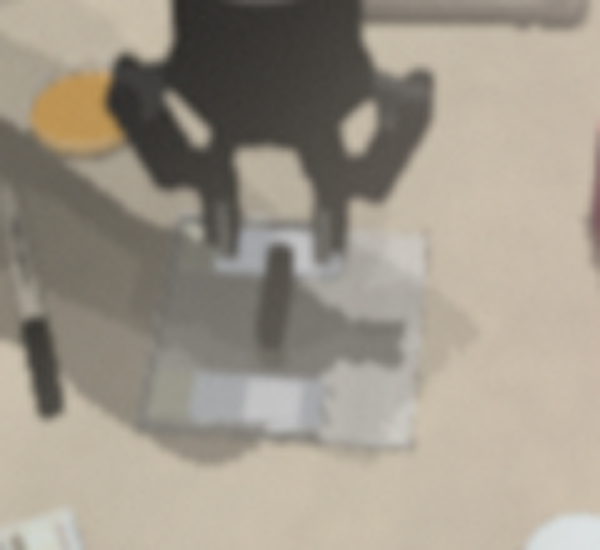

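>>> drive_tool:
  plan:
    - [0.4, 0.1, -0.02, -0.024, 0, 0, 0]
    - [0.4, 0.3, -0.02, -0.024, 0, 0, 0]
    - [0.4, 0.45, -0.02, -0.024, 0, 0, 0]
    - [0.4, 0.51, -0.02, -0.024, 0, 0, 0]
    - [0.4, 0.51, -0.02, -0.024, 0, 0, 0]

```text
time: 11.25
position: [0.4341, -0.2599, 0.0085]
tool_rot: [-0.539, -0.458, 0.539, -0.458]
ft_force: [0.7, 0.2, 0.5]
width: 0.398
```

>>> drive_tool:
  plan:
    - [0.2, 0, 0, 0, 0, 0, 0]
    - [0, 0, 0, 0, 0, 0, 0]
    - [0, 0, 0, 0, 0, 0, 0]
    - [0, 0, 0, 0, 0, 0, 0]
    - [0, 0, 0, 0, 0, 0, 0]

```text
time: 11.88
position: [0.4348, -0.2605, 0.0094]
tool_rot: [0.539, 0.458, -0.539, 0.459]
ft_force: [-0.2, -0.0, 5.5]
width: 0.128
```

Run:
```python
from h import *
go([.435,-.2605,.15],-7)
```

```text
t 11.88 pos [ 0.4348 -0.2605  0.0094] w 0.128 F [-0.2173 -0.0247  5.5052] jaw -9.244473920380205 x [ 0.0013 -0.0009 -1.    ]
shift share [-1.4059  0.0038  0.0002]
rot share [-0.0196  0.0004 -0.0007]
```

>>> drive_tool:
  plan:
    - [0, -0.1, 0, 0, 0, 0, 0]
    - [0, -0.4, 0, 0, -0.01, 0, 0]
    - [0, -0.75, 0, 0, -0.0196, 0, 0]
    - [0, -1, 0, 0, -0.0196, 0, 0]

```text
time: 12.38
position: [0.4342, -0.2601, 0.1103]
tool_rot: [0.53, 0.468, -0.53, 0.469]
ft_force: [0.3, -0.7, -1.2]
width: 0.123
```

>>> drive_tool:
  plan:
    - [0, -0.4, 0, 0, 0, 0, 0]
    - [0, -0.8, 0, -0.2, 0, 0, 0]
    - [0, -0.9, 0, -0.6, 0, 0, 0]
    - [0, -0.9, 0, -1, 0, 0, 0]

```text
time: 12.88
position: [0.4468, -0.1602, 0.2002]
tool_rot: [0.53, 0.468, -0.53, 0.469]
ft_force: [0.6, 0.7, -1.5]
width: 0.127
```

Run:
```python
from h import *
go([.4796,.1672,.20],-7)
p=eyes.capture('side')
cv2.imwrite('pics/s6.png',cv2.resize(p['pixels'][100:330,200:400,::-1],None,fx=2.5,fy=2.5,interpolation=cv2.INTER_CUBIC))
```

```text
t 12.88 pos [ 0.4468 -0.1602  0.2002] w 0.127 F [ 0.6321  0.6734 -1.5024] jaw -7.064839104637772 x [ 0.0019 -0.0008 -1.    ]
shift share [-0.0004 -0.0769 -3.2899]
rot share [-0.0006  0.0003 -0.001 ]
```

View pics/s6.png

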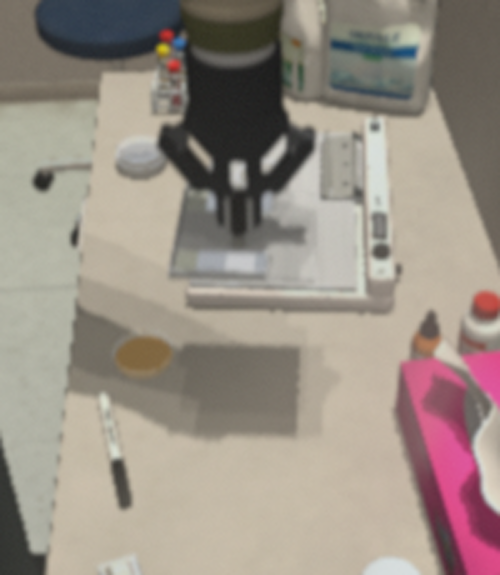

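>>> drive_tool:
  plan:
    - [0, 0, 0, -0.4, 0, 0, 0]
    - [0, 0, 0, -0.8, 0, 0, 0]
    - [0, 0, 0, -1, 0, 0, 0]

```text
time: 13.3
position: [0.4579, -0.0598, 0.1987]
tool_rot: [-0.529, -0.469, 0.529, -0.469]
ft_force: [-0.2, -0.4, -1.8]
width: 0.133
```

>>> drive_tool:
  plan:
    - [0, 0, 0, -0.4, 0, 0, 0]
    - [0, 0, 0, -0.8, 0, 0, 0]
    - [0, 0, 0, -1, 0, 0, 0]

```text
time: 13.68
position: [0.4702, 0.0393, 0.1987]
tool_rot: [-0.529, -0.469, 0.529, -0.469]
ft_force: [0.4, -0.8, -1.0]
width: 0.122
```

>>> drive_tool:
  plan:
    - [0, 0, 0, -0.4, 0, 0, 0]
    - [0, 0, -0.05, -0.8, 0, 0, 0]
    - [0, 0, -0.08, -1, 0, 0, 0]

```text
time: 14.05
position: [0.4743, 0.1395, 0.1986]
tool_rot: [-0.529, -0.469, 0.529, -0.469]
ft_force: [0.5, -0.6, -1.3]
width: 0.131
```

>>> drive_tool:
  plan:
    - [0, 0.1, 0, -0.2, 0, 0, 0]
    - [0, 0.3, 0, -0.29, 0, 0, 0]
    - [0, 0.5, 0, -0.29, 0, 0, 0]
    - [0, 0.5, 0, -0.29, 0, 0, 0]
    - [0, 0.5, 0, -0.29, 0, 0, 0]

```text
time: 14.68
position: [0.4787, 0.1665, 0.1493]
tool_rot: [0.53, 0.468, -0.53, 0.469]
ft_force: [0.0, 0.9, -0.7]
width: 0.13
```

Run:
```python
from h import *
go([.4796,.1672,.044],-7)
ps={n:eyes.capture(n) for n in('top','side')}
for n,p in ps.items():
    cv2.imwrite(f'pics/rl_{n}.png',rect(p,(0.5177,0.092),np.radians(-7),(-130,120),(-170,170),.03,2))
p=ps['side']
cv2.imwrite('pics/s7.png',cv2.resize(p['pixels'][90:240,230:390,::-1],None,fx=4,fy=4,interpolation=cv2.INTER_CUBIC))
```

```text
t 14.68 pos [0.4787 0.1665 0.1493] w 0.13 F [ 0.0298  0.9138 -0.6867] jaw -7.011221995060078 x [ 0.0002  0.0001 -1.    ]
shift share [ 1.0533  0.0078 -0.0076]
rot share [-0.0001 -0.     -0.0001]
```

View pics/s7.png

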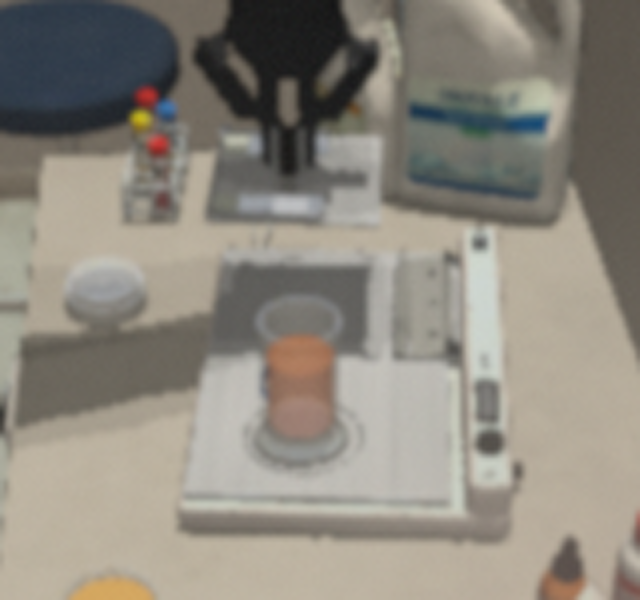

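View pics/rl_top.png

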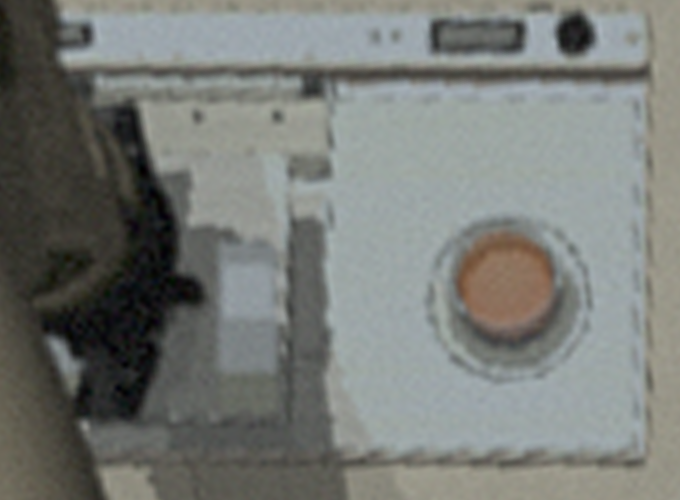

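>>> drive_tool:
  plan:
    - [0, 0.1, 0, 0, 0, 0, 0]
    - [0, 0.4, 0, 0, 0, 0, 0]
    - [0, 0.75, 0, 0, 0, 0, 0]
    - [0, 1, 0, 0, 0, 0, 0]
    - [0, 1, 0, 0, 0, 0, 0]

```text
time: 15.4
position: [0.4765, 0.1662, 0.0468]
tool_rot: [-0.528, -0.469, 0.531, -0.468]
ft_force: [0.5, -0.0, -1.1]
width: 0.127
```

Run:
```python
from h import *
go([.4796,.1672,.0395],-7)
ps={n:eyes.capture(n) for n in('top','side')}
for n,p in ps.items():
    cv2.imwrite(f'pics/rm_{n}.png',rect(p,(0.5177,0.092),np.radians(-7),(-115,85),(-10,160),.043,4)[:, :])
```

```text
t 15.4 pos [0.4765 0.1662 0.0468] w 0.127 F [ 0.5307 -0.0494 -1.1048] jaw -7.013821659955937 x [-0.0045 -0.0007 -1.    ]
shift share [ 0.0724  0.0294 -0.0137]
rot share [-0.0001  0.0006  0.0022]
```

View pics/rm_side.png

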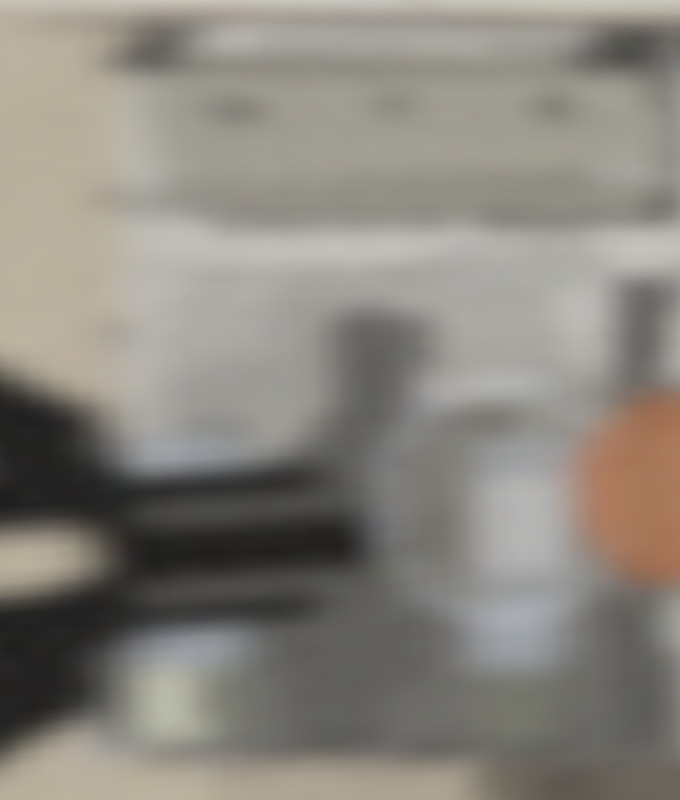

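View pics/rm_top.png

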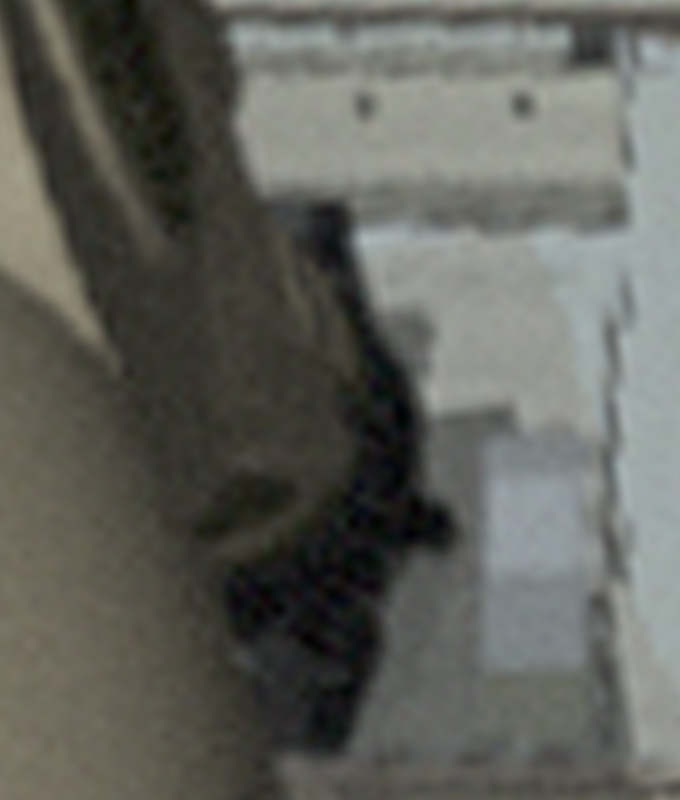

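>>> drive_tool:
  plan:
    - [0, 0.02, 0, -0.01, 0, 0, 0]
    - [0, 0.04, 0, -0.01, 0, 0, 0]
    - [0, 0.06, 0, -0.01, 0, 0, 0]
    - [0, 0.06, 0, -0.01, 0, 0, 0]

```text
time: 16.0
position: [0.4786, 0.1677, 0.0427]
tool_rot: [0.53, 0.469, -0.53, 0.469]
ft_force: [-0.0, -0.0, -1.8]
width: 0.125
```

Run:
```python
from h import *
go([.4796,.1672,.0395],-7)
```

```text
t 16.0 pos [0.4786 0.1677 0.0427] w 0.125 F [-0.0319 -0.0119 -1.7998] jaw -6.998981823347479 x [-0.  0. -1.]
shift share [0.0324 0.0102 0.0035]
rot share [ 0. -0.  0.]
```

>>> drive_tool:
  plan:
    - [0, 0.02, 0, 0, 0, 0, 0]
    - [0, 0.04, 0, 0, 0, 0, 0]
    - [0, 0.04, 0, 0, 0, 0, 0]
    - [0, 0.04, 0, 0, 0, 0, 0]

```text
time: 16.5
position: [0.4788, 0.1677, 0.0394]
tool_rot: [0.53, 0.468, -0.529, 0.469]
ft_force: [-2.9, -0.1, 5.4]
width: 0.128
```

Run:
```python
from h import *
go([.4796,.1672,.0395],-7)
print(ctrl.sense()['moment'])
ps={n:eyes.capture(n) for n in('top','side')}
for n,p in ps.items():
    cv2.imwrite(f'pics/rn_{n}.png',rect(p,(0.5177,0.092),np.radians(-7),(-115,85),(-10,160),.033,4)[:, :])
```

```text
t 16.5 pos [0.4788 0.1677 0.0394] w 0.128 F [-2.9018 -0.0682  5.3586] jaw -7.000054221047336 x [ 0.0005  0.0001 -1.    ]
shift share [-0.0009  0.0088  0.0039]
rot share [-0.     -0.0001 -0.0002]
[-0.0954  0.4643  0.0042]
```

View pics/rn_top.png

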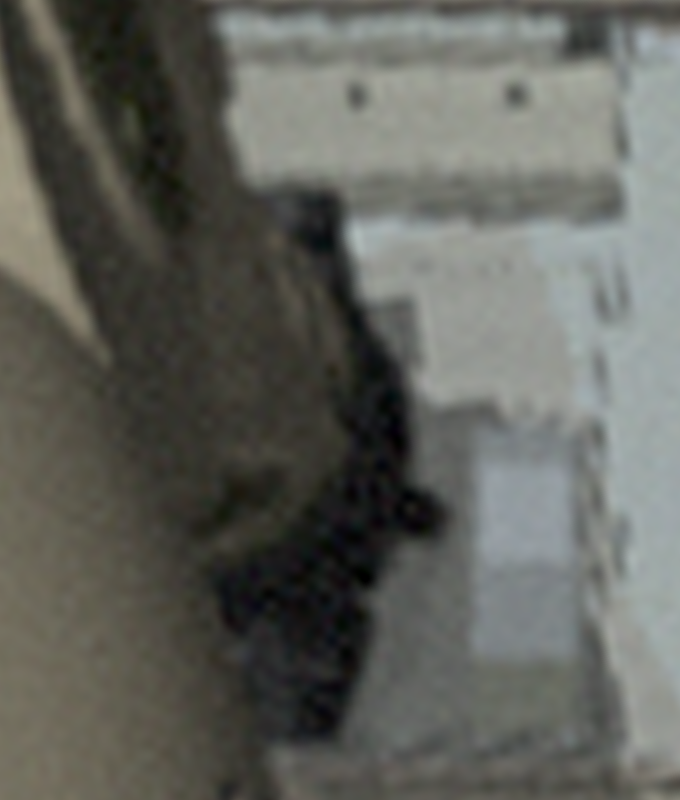

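View pics/rn_side.png

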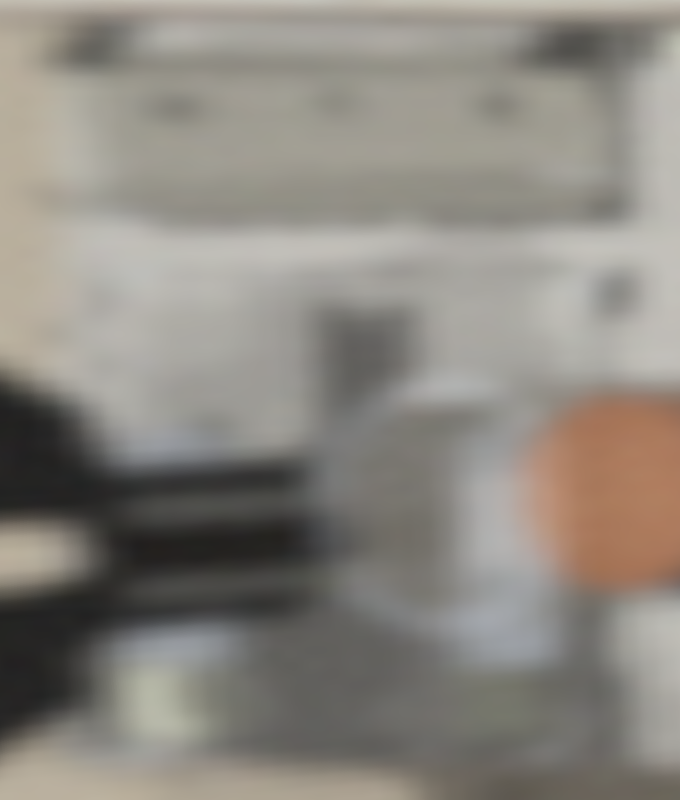

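Run:
```python
from h import *
import pickle
def fit(im,c0,c1,r0,r1,axis=0,sgn=None):
    g=cv2.GaussianBlur(im.mean(2),(0,0),2)
    pts=[]
    if axis==0:
        for c in range(c0,c1,3):
            d=np.gradient(g[r0:r1,c]); d=d if sgn is None else sgn*d
            k=np.argmax(abs(d) if sgn is None else d);
            if 0<k<len(d)-1: pts.append((c,r0+k))
    else:
        for r in range(r0,r1,3):
            d=np.gradient(g[r,c0:c1]); d=d if sgn is None else sgn*d
            k=np.argmax(abs(d) if sgn is None else d)
            if 0<k<len(d)-1: pts.append((r,c0+k))
    P=np.array(pts,float)
    for _ in range(5):
        a=np.polyfit(P[:,0],P[:,1],1);e=abs(np.polyval(a,P[:,0])-P[:,1]);P=P[e<=max(2,2*np.median(e))]
    return np.degrees(np.arctan(a[0])),np.polyval(a,P[:,0].mean()),len(P)
a=pickle.load(open('ps0.pkl','rb'));b=pickle.load(open('ps1.pkl','rb'))
for n,p in [('top0',a['top']),('top1',b['top']),('side0',a['side'])]:
    im=rect(p,(0.5177,0.092),np.radians(-7),(-130,130),(-170,170),.03,4)
    # px: col=(170-y)*4,row=(130-x)*4
    print(n,'leaf lip',fit(im,160,630,360,420),'bedfront',fit(im,130,1200,900,980))
    print('  right',fit(im,1230,1320,250,850,1),'left',fit(im,40,110,250,850,1))
    im=rect(p,(0.5177,0.092),np.radians(-7),(-130,130),(-170,170),.052,4)
    print('  rail front',fit(im,100,1200,150,230),'rail back',fit(im,100,1200,30,120))
```

```text
top0 leaf lip (np.float64(0.06375762680504156), np.float64(398.9401709401708), 117) bedfront (np.float64(0.027121745748026213), np.float64(971.9072995873288), 179)
  right (np.float64(-0.18171189443393357), np.float64(1290.1726618705034), 139) left (np.float64(-0.0031530912802987536), np.float64(74.36507936507937), 126)
  rail front (np.float64(0.2551156057105981), np.float64(196.71059885052787), 141) rail back (np.float64(0.16060609140228566), np.float64(91.74828899986979), 192)
top1 leaf lip (np.float64(-0.004193835383159645), np.float64(399.0080219648487), 125) bedfront (np.float64(0.013528003829020785), np.float64(971.8746800419997), 191)
  right (np.float64(-0.07206362220666661), np.float64(1290.30612244898), 147) left (np.float64(0.011406520411267912), np.float64(74.89210697872389), 107)
  rail front (np.float64(0.17846026889706376), np.float64(197.3397231417621), 156) rail back (np.float64(0.2750151060815637), np.float64(91.69999114031049), 160)
side0 leaf lip (np.float64(0.7194884202915115), np.float64(408.20224719101105), 89) bedfront (np.float64(0.0307100297947669), np.float64(943.305383826798), 205)
  right (np.float64(0.5951672934149722), np.float64(1290.8072289156623), 83) left (np.float64(-1.3897634514353), np.float64(91.69841269841271), 126)
  rail front (np.float64(1.0213129904474736), np.float64(192.63696934358944), 167) rail back (np.float64(1.5989822488326126), np.float64(98.8844884488449), 303)
```

>>> drive_tool:
  plan:
    - [0, 0, 0.04, 0, 0, 0, 0]
    - [0, 0, 0.1, 0, 0, 0, 0]
    - [0, 0, 0.16, 0, 0, 0, 0]
    - [0, 0, 0.22, 0, 0, 0, 0]
    - [0, 0, 0.26, 0, 0, 0, 0]

```text
time: 17.23
position: [0.5004, 0.1651, 0.0394]
tool_rot: [-0.528, -0.471, 0.531, -0.467]
ft_force: [-16.8, 2.4, 19.7]
width: 0.128
```

Run:
```python
from h import *
go([.5251,.1614,.0394],-7.1)
print(ctrl.sense()['moment'])
ps={n:eyes.capture(n) for n in('top','side')}
for n,p in ps.items():
    cv2.imwrite(f'pics/ro_{n}.png',rect(p,(0.5177,0.092),np.radians(-7),(-115,85),(-10,160),.033,4)[:, :])
p=ps['side']
cv2.imwrite('pics/s8.png',cv2.resize(p['pixels'][110:210,270:370,::-1],None,fx=6,fy=6,interpolation=cv2.INTER_CUBIC))
```

```text
t 17.23 pos [0.5004 0.1651 0.0394] w 0.128 F [-16.809    2.4354  19.6866] jaw -6.940391645357567 x [-0.0072  0.0015 -1.    ]
shift share [-0.0022  0.25    0.0072]
rot share [ 0.0014 -0.0003  0.0037]
[ 0.4011  2.8776 -0.0084]
```

View pics/s8.png

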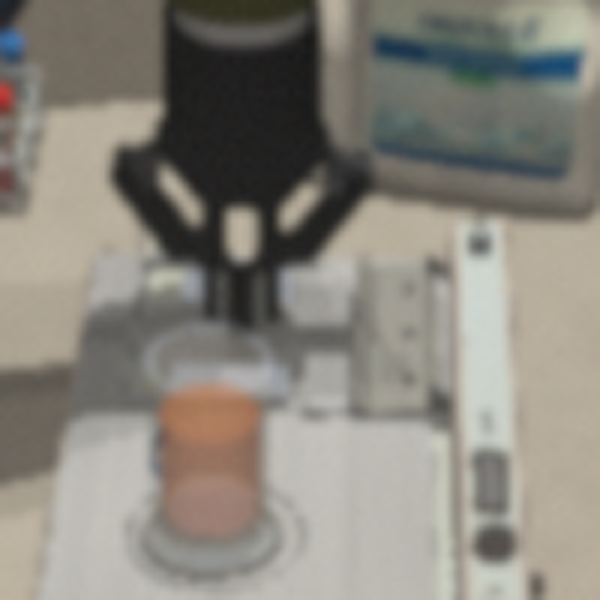

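View pics/ro_top.png

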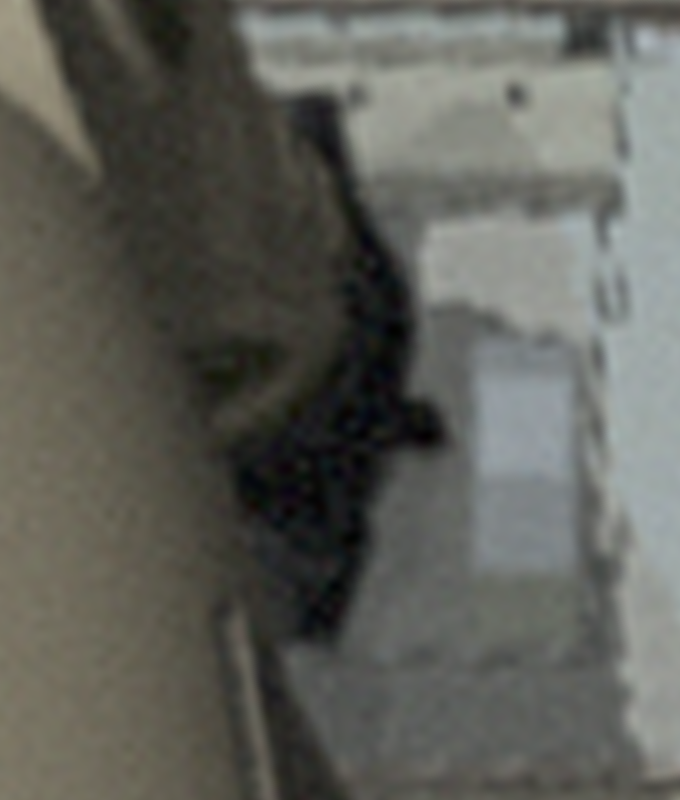

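>>> drive_tool:
  plan:
    - [0, -0.03, 0, 0, 0, 0, 0]
    - [0, -0.04, 0, 0, 0, 0, 0]
    - [0, -0.04, 0, 0, 0, 0, 0]

```text
time: 17.7
position: [0.5046, 0.1645, 0.0425]
tool_rot: [-0.53, -0.469, 0.53, -0.468]
ft_force: [-0.9, -0.6, -2.3]
width: 0.122
```

Run:
```python
from h import *
go([.5251,.1614,.0394],-7.1)
print(ctrl.sense()['moment'])
```

```text
t 17.7 pos [0.5046 0.1645 0.0425] w 0.122 F [-0.9211 -0.5802 -2.2741] jaw -7.008301969523111 x [-0.  0. -1.]
shift share [0.031  0.2073 0.0054]
rot share [ 0.0008 -0.      0.    ]
[0.0174 0.2138 0.0246]
```

>>> drive_tool:
  plan:
    - [0, 0.03, 0, 0, 0, 0, 0]
    - [0, 0.035, 0, 0, 0, 0, 0]
    - [0, 0.035, 0, 0, 0, 0, 0]

```text
time: 18.08
position: [0.5051, 0.1645, 0.0394]
tool_rot: [0.53, 0.468, -0.529, 0.469]
ft_force: [0.2, -0.8, 0.6]
width: 0.13
```

Run:
```python
from h import *
go([.5251,.1614,.0394],-7.1)
print(ctrl.sense()['moment'])
p=eyes.capture('side')
cv2.imwrite('pics/s9.png',cv2.resize(p['pixels'][130:200,300:360,::-1],None,fx=8,fy=8,interpolation=cv2.INTER_CUBIC))
p=eyes.capture('top')
cv2.imwrite('pics/t9.png',rect(p,(0.5177,0.092),np.radians(-7),(-20,80),(-10,130),.033,5))
```

```text
t 18.07 pos [0.5051 0.1645 0.0394] w 0.13 F [ 0.2243 -0.8099  0.573 ] jaw -7.012123223988601 x [ 0.0011  0.     -1.    ]
shift share [0.0003 0.2022 0.006 ]
rot share [ 0.0008 -0.0001 -0.0005]
[-0.1073 -0.0205 -0.0409]
```

View pics/s9.png

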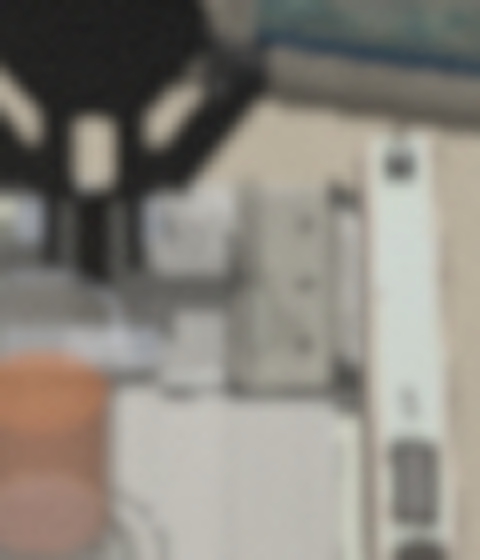

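View pics/t9.png

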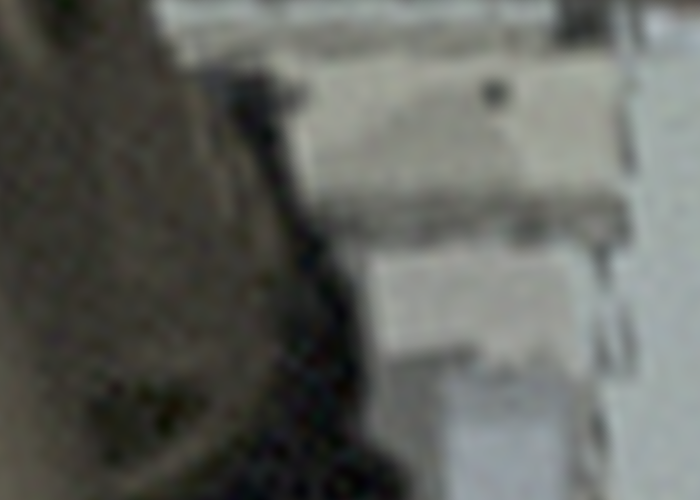

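>>> drive_tool:
  plan:
    - [0, 0.003, 0.03, 0.001, 0, 0, 0]
    - [0, 0.003, 0.06, 0.002, 0, 0, 0]
    - [0, 0.003, 0.09, 0.003, 0, 0, 0]
    - [0, 0.003, 0.12, 0.004, 0, 0, 0]
    - [0, 0.003, 0.14, 0.004, 0, 0, 0]

```text
time: 18.8
position: [0.5165, 0.1628, 0.0394]
tool_rot: [-0.529, -0.47, 0.53, -0.468]
ft_force: [-6.7, 1.1, 8.7]
width: 0.131
```

Run:
```python
from h import *
go([.5251,.1614,.0394],-7.1)
print(ctrl.sense()['moment'])
```

```text
t 18.8 pos [0.5165 0.1628 0.0394] w 0.131 F [-6.6785  1.1302  8.6966] jaw -6.965175748590988 x [-0.003   0.0008 -1.    ]
shift share [-0.0003  0.0867  0.0034]
rot share [ 0.0012 -0.0002  0.0015]
[ 0.1346  1.19   -0.0336]
```

>>> drive_tool:
  plan:
    - [0, -0.005, 0.02, 0, 0, 0, 0]
    - [0, -0.005, 0.04, 0.001, 0, 0, 0]
    - [0, -0.005, 0.06, 0.002, 0, 0, 0]
    - [0, -0.005, 0.08, 0.003, 0, 0, 0]
    - [0, -0.005, 0.08, 0.003, 0, 0, 0]

```text
time: 19.42
position: [0.5248, 0.1614, 0.0394]
tool_rot: [-0.529, -0.469, 0.53, -0.468]
ft_force: [-7.3, 1.8, 7.9]
width: 0.129
```

Run:
```python
from h import *
go([.5251,.1614,.0394],-7.1)
print(ctrl.sense()['moment'])
```

```text
t 19.43 pos [0.5248 0.1614 0.0394] w 0.129 F [-7.252   1.7686  7.8747] jaw -6.985922118248865 x [-0.0027  0.0008 -1.    ]
shift share [ 0.0001  0.0026 -0.0002]
rot share [ 0.001  -0.0002  0.0014]
[ 0.244   1.4415 -0.0072]
```

>>> drive_tool:
  plan:
    - [0, 0, 0.01, 0, 0, 0, 0]
    - [0, 0, 0.02, 0, 0, 0, 0]
    - [0, 0, 0.02, 0, 0, 0, 0]

```text
time: 19.8
position: [0.5248, 0.1614, 0.0394]
tool_rot: [-0.528, -0.47, 0.531, -0.467]
ft_force: [-12.5, 2.9, 12.1]
width: 0.131
```

>>> drive_tool:
  plan:
    - [0, 0, 0.01, 0, 0, 0, 0]
    - [0, 0, 0.02, 0, 0, 0, 0]
    - [0, 0, 0.02, 0, 0, 0, 0]

```text
time: 20.18
position: [0.5248, 0.1614, 0.0394]
tool_rot: [-0.527, -0.471, 0.531, -0.466]
ft_force: [-17.8, 2.3, 16.3]
width: 0.126
```

Run:
```python
from h import *
go([.5251,.1614,.0394],-7.1)
print(ctrl.sense()['moment'])
```

```text
t 20.18 pos [0.5248 0.1614 0.0394] w 0.126 F [-17.7549   2.3158  16.3197] jaw -6.931667527973619 x [-0.0093  0.0015 -1.    ]
shift share [-0.0003  0.003  -0.0003]
rot share [ 0.0015 -0.0001  0.0047]
[ 0.6048  3.1623 -0.0093]
```

Run:
```python
from h import *
import pickle
ps={n:eyes.capture(n) for n in('top','side')};pickle.dump(ps,open('ps2.pkl','wb'))
cv2.imwrite('pics/t10.png',rect(ps['top'],(0.5177,0.092),np.radians(-7),(-80,70),(-10,145),.033,5)[:600+150])
p=ps['side']
cv2.imwrite('pics/s10.png',cv2.resize(p['pixels'][115:205,275:365,::-1],None,fx=6.6,fy=6.6,interpolation=cv2.INTER_CUBIC))
```

```text
(no output)
```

View pics/t10.png

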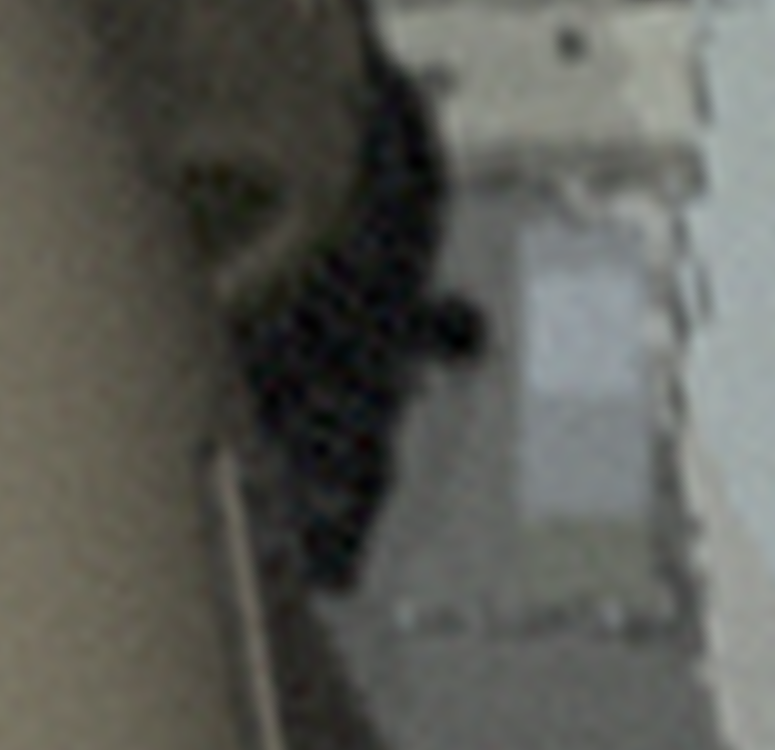

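View pics/s10.png

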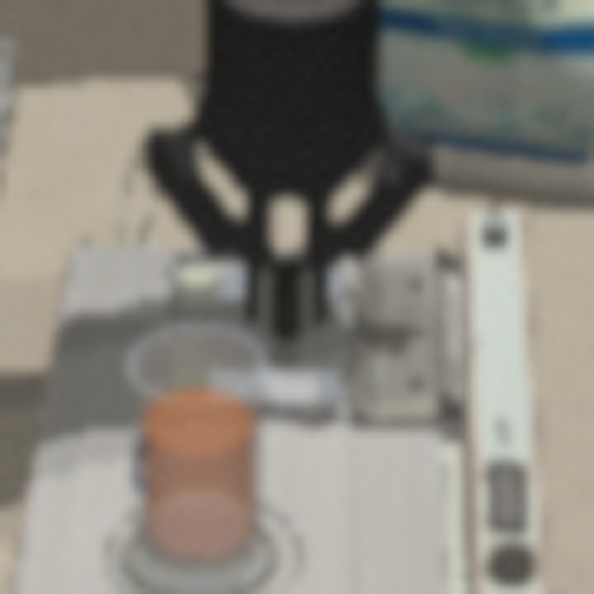

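Run:
```python
from h import *
import pickle
a=pickle.load(open('ps2.pkl','rb'))['top'];b=pickle.load(open('ps1.pkl','rb'))['top']
T=np.linalg.inv(a['camera_from_world']);print(T[:3,3])
A=rect(a,(0.5177,0.092),np.radians(-7),(-80,70),(-10,145),.03,5).mean(2);B=rect(b,(0.5177,0.092),np.radians(-7),(-80,70),(-10,145),.03,5).mean(2)
print('y  ',[round(145-c/5,1) for c in range(640,740,4)])
for x0,x1 in [(28,20),(20,10),(10,0),(0,-10),(-10,-20),(-20,-30),(-30,-40),(-40,-50)]:
    r=slice(int((70-x0)*5),int((70-x1)*5));print(x0,x1,A[r,640:740:4].mean(0).round().astype(int),)
    print('      before',B[r,640:740:4].mean(0).round().astype(int))
# initial plate, plate frame
p=pickle.load(open('ps0.pkl','rb'))['top']
P=rect(p,(.4346+.0,-.2599),np.radians(-9.2),(-70,80),(-75,75),.0,5).mean(2)
print('L',[round(75-c/5,1) for c in range(40,120,4)]);
for x0,x1 in [(60,45),(40,28),(10,-10),(-30,-50)]:
    r=slice(int((80-x0)*5),int((80-x1)*5));print(x0,P[r,40:120:4].mean(0).round().astype(int));print('  R',P[r,640:720:4].mean(0).round().astype(int))
print('R',[round(75-c/5,1) for c in range(640,720,4)]);
```

```text
[ 0.3137 -0.0111  1.0815]
y   [17.0, 16.2, 15.4, 14.6, 13.8, 13.0, 12.2, 11.4, 10.6, 9.8, 9.0, 8.2, 7.4, 6.6, 5.8, 5.0, 4.2, 3.4, 2.6, 1.8, 1.0, 0.2, -0.6, -1.4, -2.2]
28 20 [141 146 151 152 152 149 143 133 122 116 120 133 148 161 168 169 168 168
 168 166 165 165 165 165 166]
      before [164 163 163 163 163 164 165 165 166 166 166 164 162 160 160 162 163 164
 163 163 162 162 163 163 163]
20 10 [133 131 128 127 125 123 120 118 121 129 140 150 153 147 139 135 139 149
 160 167 169 168 167 166 166]
      before [163 163 163 163 163 164 165 165 164 163 161 157 150 141 132 130 135 146
 157 165 168 167 166 166 165]
10 0 [149 149 149 147 146 143 137 126 113 106 108 121 137 150 154 153 151 154
 158 163 166 167 167 166 166]
      before [162 162 162 163 164 164 164 164 163 161 158 155 152 148 145 144 145 149
 155 160 164 165 165 164 164]
0 -10 [134 130 128 128 129 127 121 115 113 119 131 146 159 166 167 167 167 167
 167 166 166 165 164 164 165]
      before [163 163 163 163 163 162 161 161 161 162 163 164 165 165 164 163 162 162
 162 163 163 163 163 162 162]
-10 -20 [126 121 116 113 112 112 
[... 1133 characters left out ...]
136 134 134 135 135 136 136
 137 137]
40 [140 139 139 137 135 133 130 124 117 112 115 126 140 152 159 160 157 155
 154 152]
  R [153 154 154 154 155 155 153 150 146 142 139 137 136 136 136 136 137 138
 138 138]
10 [141 141 141 140 139 136 132 125 117 111 110 115 124 134 139 138 133 129
 128 130]
  R [140 138 136 135 133 127 118 108 102 106 117 130 139 142 141 140 140 142
 142 142]
-30 [141 141 141 141 140 138 134 126 117 110 108 113 122 131 136 138 138 141
 145 149]
  R [155 153 149 143 136 126 116 107 106 113 124 136 142 143 141 140 140 140
 140 140]
R [-53.0, -53.8, -54.6, -55.4, -56.2, -57.0, -57.8, -58.6, -59.4, -60.2, -61.0, -61.8, -62.6, -63.4, -64.2, -65.0, -65.8, -66.6, -67.4, -68.2]
```

>>> drive_tool:
  plan:
    - [0, 0.01, 0, 0, 0, 0, 0]
    - [0, 0.02, -0.01, 0, 0, 0, 0]
    - [0, 0.025, -0.015, 0, 0, 0, 0]
    - [0, 0.025, -0.015, 0, 0, 0, 0]
    - [0, 0.025, -0.015, 0, 0, 0, 0]

```text
time: 20.9
position: [0.5248, 0.1614, 0.0393]
tool_rot: [-0.528, -0.47, 0.531, -0.467]
ft_force: [-20.7, 0.7, 30.9]
width: 0.128
```

Run:
```python
from h import *
go([.5251,.1614,.0394],-7.1)
print(ctrl.sense()['moment'])
```

```text
t 20.9 pos [0.5248 0.1614 0.0393] w 0.128 F [-20.7082   0.7396  30.8611] jaw -6.941421422480719 x [-0.0054  0.0011 -1.    ]
shift share [-0.0007  0.0025 -0.0001]
rot share [ 0.0014 -0.0002  0.0027]
[ 0.1944  3.7803 -0.0628]
```

>>> drive_tool:
  plan:
    - [0, -0.005, -0.005, 0, 0, 0, 0]
    - [0, -0.005, -0.012, 0, 0, 0, 0]
    - [0, -0.005, -0.012, 0, 0, 0, 0]
    - [0, -0.005, -0.012, 0, 0, 0, 0]

```text
time: 21.4
position: [0.5249, 0.1614, 0.0394]
tool_rot: [-0.529, -0.47, 0.53, -0.468]
ft_force: [-17.1, 0.2, 24.9]
width: 0.127
```

Run:
```python
from h import *
go([.5251,.1614,.0394],-7.1)
print(ctrl.sense()['moment'])
ps={n:eyes.capture(n) for n in('top','side')}
p=ps['side'];save(p,'sfinal');save(ps['top'],'tfinal')
cv2.imwrite('pics/s11.png',cv2.resize(p['pixels'][115:205,275:365,::-1],None,fx=6.6,fy=6.6,interpolation=cv2.INTER_CUBIC))
C=cloud(p)
# heights along leaf/plate, in warmer frame
c,s=np.cos(np.radians(-7)),np.sin(np.radians(-7));d=C[...,:2]-np.array([.5177,.092]);lx=(c*d[...,0]+s*d[...,1])*1000;ly=(-s*d[...,0]+c*d[...,1])*1000
for n,p in ps.items():
    C=cloud(p);d=C[...,:2]-np.array([.5177,.092]);lx=(c*d[...,0]+s*d[...,1])*1000;ly=(-s*d[...,0]+c*d[...,1])*1000
    for x in range(20,76,5):
        m=(abs(lx-x)<2.5)&(ly>12)&(ly<40)&(C[...,2]<.06);print(n,x,m.sum(),round(float(np.median(C[m][:,2]))*1000,1) if m.sum() else '')
for n in('warmer','jar_middle','plate_handle','leaf_front','home_mark','plate_back_edge'):
    r=spot_point(n,ps['side'])[:1]; print(n,[(q['location'],q['confidence'],at_z(ps['side'],*q['location'],.03)) for q in r])
```

```text
t 21.4 pos [0.5249 0.1614 0.0394] w 0.127 F [-17.1018   0.1959  24.9346] jaw -6.959194088638578 x [-0.0036  0.0009 -1.    ]
shift share [-0.0005  0.0024 -0.0001]
rot share [ 0.0012 -0.0002  0.0019]
[ 0.1769  2.9455 -0.0101]
top 20 17 32.7
top 25 17 33.0
top 30 22 33.2
top 35 15 37.9
top 40 14 34.8
top 45 20 34.8
top 50 19 36.3
top 55 16 35.7
top 60 18 35.8
top 65 17 35.8
top 70 21 39.4
top 75 14 36.3
side 20 12 36.1
side 25 11 34.2
side 30 6 35.3
side 35 13 39.7
side 40 12 36.6
side 45 12 36.7
side 50 5 35.7
side 55 12 37.2
side 60 12 37.6
side 65 6 38.9
side 70 10 40.9
side 75 10 35.5
warmer [([314.2, 188.9], 0.8, array([0.5047, 0.0538, 0.03  ]))]
jar_middle [([305.1, 182.8], 0.88, array([0.4809, 0.0843, 0.03  ]))]
plate_handle [([320.1, 158.4], 0.78, array([0.5357, 0.2054, 0.03  ]))]
leaf_front [([328.1, 161.2], 0.92, array([0.5589, 0.188 , 0.03  ]))]
home_mark [([342.2, 168.5], 0.65, array([0.5971, 0.1459, 0.03  ]))]
plate_back_edge [([339.6, 163.9], 0.89, array([0.5924, 0.1706, 0.03  ]))]
```

View pics/s11.png

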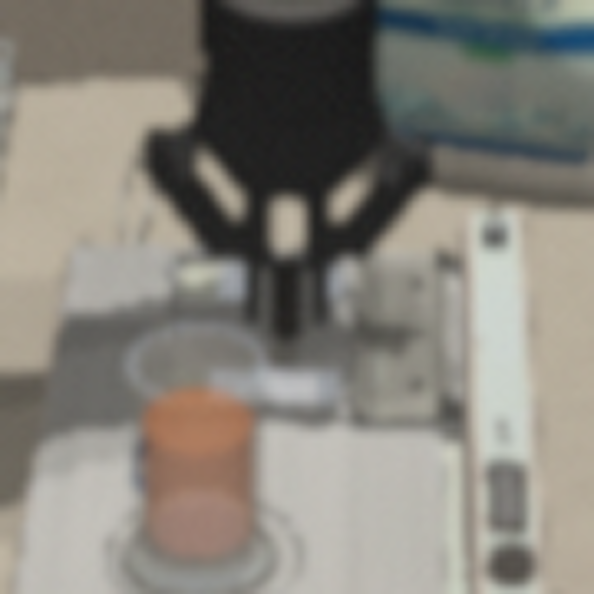

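View pics/tfinal.png

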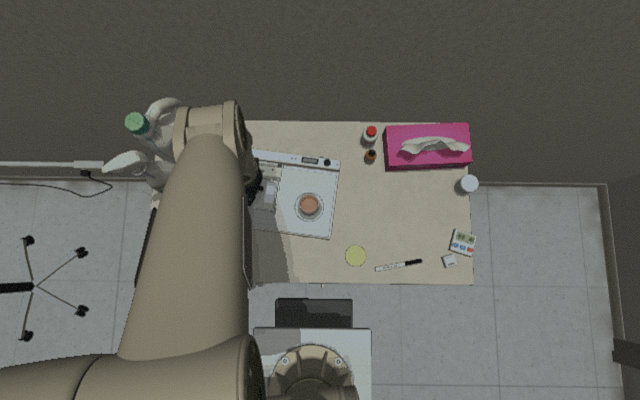

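```bash
python3 -c "
from plant import finish_job,ctrl
print(finish_job()); s=ctrl.sense(); print(s['time'],s['position'],s['ft_force'])"
```

```text
the job is handed in; nothing more can be done
None
the job is handed in; nothing more can be done
```

I slid the jar to the engraved ring, pushed the plate under the drip leaf against the stop, and handed the job in with the gripper still holding the plate down. The robot's clock was at about 21.8 s, against the 64 s limit. The hand-in gave no verdict.

**Jar:** I kept it upright and pressed onto the bed with about 6–7 N the whole way, so it never lifted. The side camera showed it about 5 mm short, so I moved it on before letting go. It then sat centred in the ring in both cameras.

**Plate:** I set it on the bed in front of the leaf and pushed it in. It stopped dead against the stop, 0.3 mm from the position I had calculated.
- **Centring:** in the top view its right edge is about 5 mm inside the corner marks, which fits it being centred to within about 1 mm. The arm hid the left edge, so I could not check that side directly.
- **Squareness:** the gripper points within about 0.15° of the warmer's direction.
- **Final hold:** it is pressed down with about 25 N and towards the stop with about 17 N. The back edge is hidden under the leaf, and the measured heights fit the leaf lying on the plate.

**One slip:** while easing off too much push partway in, I raised the plate about 3 mm just as its edge was going under the leaf, then lowered it straight away. I estimate the leaf reached at most about 0.18 rad then, just under the 0.2 rad limit, but I did not measure its angle.

I only moved the jar and the plate. The items I could see in the last pictures were in place, though the arm blocked the left part of the top view.

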